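# Clear the painter's piles

## Task

Clear the two piles on the puppet painter's table, keeping the ink bottle and both paint tins upright: the red tin goes in the middle of the red coaster, the blue tin in the middle of the blue coaster and the ink bottle in the middle of the black coaster. Stack the two L-shaped weights on the cork mat: the white one flat in the middle of the mat, and the green one flat and square on top of it, turned half round from it, so that the two together form a closed square ring. Leave everything standing still.

Things in the scene. Friction and masses are not known exactly. Their poses are not given: they have to be found in the camera images.
- ink_bottle: black ink bottle with a white screw cap, closed; body 38 mm diameter for the lower 32 mm, then a shoulder and a 27 mm cap, 50 mm high in all; about 110 g, loose. Origin: centre of its underside; z up. At the start it stands on the red tin.
- red_tin: closed round paint tin, silver with a red lid, 60 mm diameter, 34 mm high, about 160 g, loose. Origin: centre of its underside; z up. At the start it stands on one of the two L weights (either one); the ink bottle stands on its lid.
- blue_tin: closed round paint tin, silver with a blue lid, 60 mm diameter, 34 mm high, about 160 g, loose. Origin: centre of its underside; z up. At the start it stands on one of the two L weights (either one); nothing stands on it.
- white_angle: white-painted aluminium flat L weight, 14 mm thick, 190 g, loose; outline 100 x 100 mm, legs 38 mm wide. Origin: centre of the 100 mm square, on the underside; z up. Legs: x -50..50, y -50..-12 and x -50..-12, y -50..50 mm; heel at (-50, -50), open quarter to +x +y; centre of mass (-12, -12) mm. Starts flat on the table, any yaw, one tin on it near the inner corner. Grip a leg across its 38 mm.
- green_angle: green-painted aluminium flat L weight, 14 mm thick, 190 g, loose; outline 100 x 100 mm, legs 38 mm wide. Origin: centre of the 100 mm square, on the underside; z up. Legs: x -50..50, y -50..-12 and x -50..-12, y -50..50 mm; heel at (-50, -50), open quarter to +x +y; centre of mass (-12, -12) mm. Starts flat on the table, any yaw, one tin on it near the inner corner. Grip a leg across its 38 mm.
- green_heel (a point): heel (outer corner where the legs meet) of the green L weight, at half its thickness: (-50, -50, 7) mm in its frame. Once it is stacked properly, this point lies above the white one's open corner, (+50, +50) mm in the white one's frame.
- red_coaster: round wooden coaster with a red face, 84 mm diameter, 6 mm thick, fixed flat on the table. Origin: centre of its underside, z up; the top is 6 mm above the origin. It is the place of the red tin.
- blue_coaster: round wooden coaster with a blue face, 84 mm diameter, 6 mm thick, fixed flat on the table. Origin: centre of its underside, z up; the top is 6 mm above the origin. It is the place of the blue tin.
- black_coaster: round wooden coaster with a black face, 62 mm diameter, 6 mm thick, fixed flat on the table. Origin: centre of its underside, z up; the top is 6 mm above the origin. It is the place of the ink bottle.
- cork_mat: round brown cork mat, 170 mm diameter, 4 mm thick, fixed flat on the table, empty at the start. Origin: centre of its underside, z up. The stack of L weights belongs on it, at any yaw. Mat, coasters and piles stand apart; the small clutter between and near them is at most 50 mm tall.

How it is judged:
By the outcome, as a careful person would: the job done as asked, in the order asked, and still so for the second after the job is handed in, with the robot touching nothing.
It also fails if it takes over 115 s, if anything falls off the work surface, if the arm or the gripper's body presses on something with over 40 N, if the wrist force passes 120 N, or if a joint passes its speed limit or range.

## Robot

A 6-joint arm with a two-finger parallel gripper is mounted at the origin on the work surface. World frame = base frame: x ahead of the robot, y to its left, z up, the work surface at z = 0. Lengths are in mm, angles in rad, forces in N, time in s.
With the tool pointing down it reaches from about 350 to 850 mm from the base axis. Payload 8.1 kg.
Tool frame: the origin (TCP) lies at the centre of the arm's flange, where the gripper is bolted on; the fingertips stand 173 mm ahead of it and the grasp point (between the pads) lies 155 mm ahead of it; z points along the fingers, y is the line along which they close (so a half turn about z gives the same grasp; the last joint's range is limited). The gripper opens to 85 mm and grips with 20 to 120 N. Pads are 22 mm wide; open, the fingers measure 114 mm over their backs; the gripper's body (76 mm by 85 mm) begins 54 mm behind the grasp point. The pads swing forward as they close: fully open they stand 13 mm farther back than shut.
Start: joints at [1.03, 0.13, 1.488, -0, 1.523, -0.085], TCP at [264.089, 538.761, 404.692] pointing down, gripper open.
Joint ranges: [-2.96, 2.96], [-0.89, 2.26], [0.02, 2.5], [-1.34, 4.48], [0, 2.73], [-2.66, 2.66]. Speed limits (rad/s): [2.39, 2.39, 2.79, 3.14, 3.14, 3.14].

## Interface

Orientations are given as a 3x3 rotation matrix whose columns are the frame's x, y, z axes.
In Python, from workcell import ctrl gives the robot as it stands.
- The arm moves only by the tool servo_tool, never from a script. Its arguments are lists of equal length, an entry for each row: "gripper": the closure, from 0 (fully open) to 1 (shut); "dp": the shift along the world's x, y, z scaled (see below), a list of three; "spin": the turn about the world's z scaled (see below). In form: {"gripper": [gripper, ...], "dp": [[tx, ty, tz], ...], "spin": [spin, ...]}. A call has exactly 8 rows; each row is the pose to reach, as a shift and turn from the pose commanded when the call began; what a row does not reach only later rows make up. The controller multiplies each number of a shift by 300 mm and each number of a turn by pi/2 rad. A row lasts 1/12 s, in which the tool goes at most 41.7 mm and 7.16 degrees, less where a joint would pass 70% of its speed; a pose out of reach is approached as far as the arm can. A call with a number of a shift or a turn outside -1 to 1 is refused whole. A call with a gripper value outside its range is refused whole. The fingers move at their own pace and stop on an object; "newtons" is the grip in N (left out, the last holds). Time passes only in rows, so rows that repeat a pose let the fingers close, or fill a call up. It gives the time, the measured TCP pose, the force, the opening and the grip force at its end, in the units of the state.
- ctrl.get_state(): the state, without advancing time (a new reading comes with each control period).
- ctrl.get_image(name): name is "scene" or "top" or "wrist"; returns a dict with "color" (384x512x3 uint8, blue, green, red), "fov_y" (degrees; the focal length in pixels is half the picture's height over the tangent of half this angle, whatever the lens; pixels are square), "cx", "cy" (the principal point, pixels), "R" (3x3) and "t" (3): a world point X has camera coordinates R X + t. Camera axes: x right, y down, z forward; pixel columns grow to the right and rows downward; lengths in mm; the calibration is good to about 2 mm. The wrist camera is an equidistant fisheye: a pixel r from the principal point sees the ray r / f radians off the axis. A picture is of the moment at which its call begins. There is no depth.
- ctrl.close_job(): hands the job in; it is judged then, once.
The state is a dict: "t": time; "q": joint angles; "qvel": joint speeds; "tau": joint torques, N m; "ee_pos": TCP position; "eef_rot": TCP orientation; "force": force on the tool from outside, world axes, zero at the start; "wrist_torque": the same for the moment, N m; "grip_width": finger opening in mm; "grasp_force": force on a finger pad.
Only numpy, scipy, OpenCV 4.12 (cv2) and the standard library are available. Lean on these libraries where they do the work, as an engineer would, in place of code of your own. Each camera call takes 0.05 s, during which the arm holds its last target. There are 200 camera calls.

## Working session

There is one attempt and no reset: what is moved stays moved. The work goes in short steps, Python scripts to look and compute and a tool call to move; the robot and the scene stay as the last step left them, time stands still between calls to the robot, and variables do not carry over. Pictures are saved under pics/ and viewed, at most 17 in all, crops included, and the job is handed in when it is done.

Besides the shell and the picture viewer there is one more tool, called after "Emit:" as name(argument=value, ...), one argument or row to a line, values as JSON. servo_tool: Moves the arm, as the interface text tells. Its arguments: {"type":"object","properties":{"gripper":{"type":"array"},"dp":{"type":"array"},"spin":{"type":"array"},"newtons":{"type":"number"}},"required":["gripper","dp","spin"]}

```bash
mkdir -p pics; cat > h.py <<'E'
import numpy as np, cv2
from workcell import ctrl
def cam(n):
    d=ctrl.get_image(n); d['R']=np.array(d['R']);d['t']=np.array(d['t']);d['name']=n
    d['f']=d['color'].shape[0]/2/np.tan(np.radians(d['fov_y'])/2); return d
def ray(d,u,v):
    x=np.array([(u-d['cx'])/d['f'],(v-d['cy'])/d['f']])
    if d['name']=='wrist':
        r=np.hypot(*x); c=np.array([*(x/r*np.sin(r) if r>0 else x),np.cos(r)])
    else: c=np.array([*x,1])
    return -d['R'].T@d['t'], d['R'].T@c
def plane(d,u,v,z):
    o,k=ray(d,u,v); return (o+k*(z-o[2])/k[2])[:2]
E
python3 - <<'E'
from h import *
for n in('top','scene','wrist'):
    d=cam(n); np.save(n+'0.npy',d,allow_pickle=True); print(n,d['fov_y'],d['cx'],d['cy'],-d['R'].T@d['t'],d['R'].round(3).tolist())
    cv2.imwrite(f'pics/{n}0.png',cv2.resize(d['color'],(768,576),interpolation=cv2.INTER_CUBIC))
s=ctrl.get_state();print({k:np.round(v,3).tolist() for k,v in s.items()})
E
```

```text
top 53.92896294080078 258.4524616818053 200.5763882239095 [434.63625801  -5.63717756 941.83476114] [[0.021, -1.0, 0.022], [-0.99, -0.023, -0.138], [0.138, -0.019, -0.99]]
scene 55.58615681912861 257.7802746194599 196.65375152751457 [ 808.22576824 -364.73612719  678.38760827] [[0.833, 0.553, 0.0], [0.445, -0.67, -0.594], [-0.328, 0.495, -0.805]]
wrist 65.70646984690485 262.31459573287316 194.5562432413999 [193.28878471 574.23604685 373.41731545] [[0.441, 0.897, -0.002], [0.854, -0.419, 0.307], [0.275, -0.137, -0.952]]
{'t': 0.15, 'q': [1.03, 0.131, 1.489, -0.0, 1.523, -0.085], 'qvel': [0.001, -0.003, -0.002, 0.0, 0.002, -0.0], 'tau': [0.001, -57.008, -50.115, -0.0, 0.01, -0.0], 'ee_pos': [264.008, 538.61, 403.875], 'eef_rot': [[-0.898, 0.44, -0.001], [0.44, 0.898, -0.001], [0.0, -0.001, -1.0]], 'force': [-0.536, -0.561, 0.132], 'wrist_torque': [-0.014, -0.056, -0.006], 'grasp_force': 0.0, 'grip_width': 85.153}
```

View pics/top0.png

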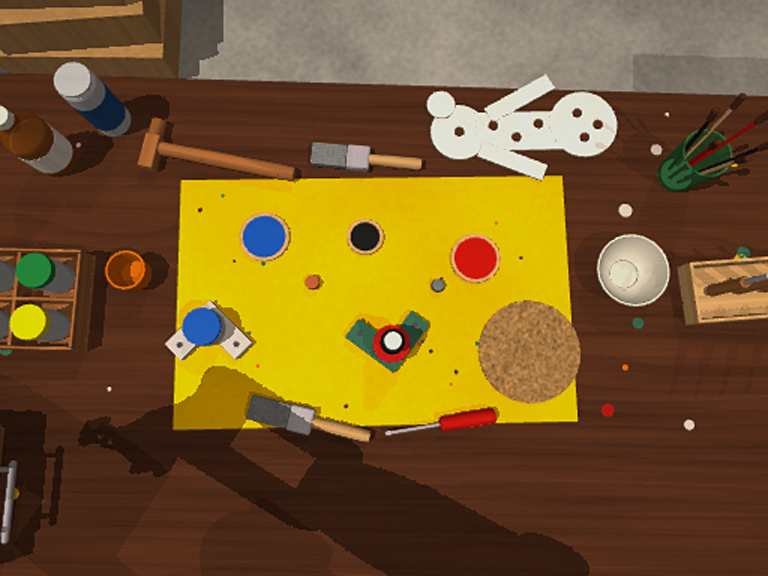

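View pics/scene0.png

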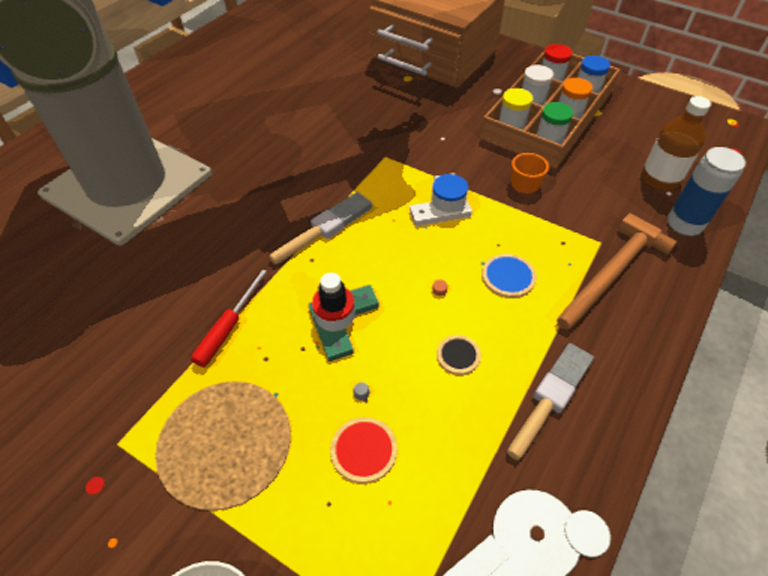

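Top view (768-wide picture): blue tin on the white L at (202,327), ink bottle on the red tin on the green L at (392,342). Coasters are blue (265,237), black (365,237) and red (475,258), and the mat is at (529,352). The scene view agrees. Next I measure by colour masks in both views.

```bash
cat >> h.py <<'E'
H=lambda d:cv2.cvtColor(d['color'],cv2.COLOR_BGR2HSV)
RNG={'blue':[((100,120,60),(125,255,255))],'red':[((0,170,90),(6,255,255)),((174,170,90),(180,255,255))],
'black':[((0,0,0),(180,255,45))],'white':[((0,0,120),(180,60,255))],'green':[((65,50,20),(95,255,255))],'cork':[((8,70,60),(20,185,230))]}
def blobs(d,col,amin=60,at=None):
    h=H(d);m=sum(cv2.inRange(h,*r) for r in RNG[col])
    m=m.astype(np.uint8)
    cs=[c for c in cv2.findContours(m,cv2.RETR_EXTERNAL,cv2.CHAIN_APPROX_NONE)[0] if cv2.contourArea(c)>amin]
    return cs
def circ(d,c,z):
    P=np.array([plane(d,u,v,z) for u,v in c[:,0,:]],np.float32)
    (e,ax,a)=cv2.fitEllipse(P); return np.array(e),np.array(ax)
E
python3 - <<'E'
from h import *
for n in('top','scene'):
    d=np.load(n+'0.npy',allow_pickle=True).item()
    for col in RNG:
        for c in blobs(d,col):
            x,y,w,h=cv2.boundingRect(c)
            z={'blue':6,'red':6,'black':6,'cork':4,'white':14,'green':14}[col]
            e,ax=circ(d,c,z)
            if 250<e[0]<760 and abs(e[1])<420: print(n,col,'px',(x+w//2,y+h//2),int(cv2.contourArea(c)),e.round(1),ax.round(1), 'z48',circ(d,c,48)[0].round(1),circ(d,c,48)[1].round(1))
E
```

```text
top blue px (134, 217) 461 [516.3 283.4] [59.6 60.2] z48 [512.7 270.4] [56.9 57.5]
top blue px (176, 157) 558 [671. 189.] [67.8 68.9] z48 [660.4 180.3] [64.7 65.8]
top red px (312, 280) 335 [ 373.7 -157.9] [ 25.3 111.6] z48 [ 376.4 -151.1] [ 24.2 106.6]
top red px (261, 229) 448 [494.8 -30. ] [59.2 59.5] z48 [492.1 -28.9] [56.6 56.9]
top red px (317, 172) 563 [ 643.  -169.4] [68.8 69.2] z48 [ 633.6 -162. ] [65.7 66. ]
top black px (189, 340) 342 [272.8 315.9] [ 52.1 308.8] z48 [280.1 301.4] [ 49.8 294.9]
top black px (210, 293) 252 [337.4  90.9] [ 27.  123.2] z48 [341.8  86.6] [ 25.8 117.7]
top black px (104, 300) 858 [309.5 325.9] [ 57.4 280.7] z48 [315.2 311. ] [ 54.8 268.1]
top black px (262, 228) 180 [498.  -31.7] [36.9 38.6] z48 [495.2 -30.5] [35.2 36.9]
top black px (243, 158) 240 [674.9  18.7] [44.7 45.6] z48 [664.2  17.6] [42.6 43.6]
top white px (202, 276) 89 [379.5 108.3] [18.7 41.1] z48 [381.5 104.2] [18.  39.6]
top white px (262, 227) 99 [499.6 -31.9] [27.3 28.3] z48 [497.2 -30.9] [26.3 27.3]
top white px (120, 229) 177 [485.4 314.1] [36.9 42.6] z48 [483.6 302.3] [35.6 41
[... 1412 characters left out ...]
scene white px (220, 188) 121 [450.5  16.6] [28.6 36.7] z48 [468.8  -2.9] [27.1 34.8]
scene white px (166, 194) 60 [356.7 -60.9] [  6.3 105.8] z48 [379.8 -76.5] [  6.  100.4]
scene white px (221, 147) 155 [370. 121.] [41.4 56. ] z48 [392.4  96.2] [39.3 53.2]
scene white px (294, 141) 244 [508.5 240.7] [ 43.3 113.8] z48 [523.8 209.7] [ 41.1 108. ]
scene green px (223, 228) 284 [520.5 -65.6] [38.  63.6] z48 [535.2 -80.9] [36.1 60.3]
scene green px (243, 200) 180 [513.6  18. ] [34.8 48.1] z48 [528.7  -1.6] [33.  45.6]
scene cork px (293, 192) 62 [592.8 107.9] [20.  27.5] z48 [606.9  77.1] [18.7 25.7]
scene cork px (256, 192) 109311 [318.3 332.5] [1354.4 1419.5] z48 [350.3 287. ] [1266.  1326.9]
```

```bash
python3 - <<'E'
from h import *
for n,(bu,bv),(mu,mv) in(('top',(262,227),(352.7,234.7)),('scene',(220,188),(149,296))):
    d=np.load(n+'0.npy',allow_pickle=True).item()
    for c in blobs(d,'white'):
        x,y,w,h=cv2.boundingRect(c)
        if abs(x+w//2-bu)<3 and abs(y+h//2-bv)<3: print(n,'bottle',circ(d,c,98))
    hs=H(d); print('cork',hs[int(mv)-3:int(mv)+3,int(mu)-3:int(mu)+3].reshape(-1,3).mean(0))
    m=cv2.inRange(hs,(8,70,95),(20,200,235)); m=cv2.medianBlur(m,5)
    m=cv2.morphologyEx(m,cv2.MORPH_OPEN,np.ones((9,9)))
    for c in cv2.findContours(m,cv2.RETR_EXTERNAL,cv2.CHAIN_APPROX_NONE)[0]:
        if cv2.pointPolygonTest(c,(mu,mv),False)>0: print('mat',circ(d,c,4),cv2.contourArea(c))
    u0,v0=[int(k) for k in ((100,185),(180,95))[n=='scene']]
    cv2.imwrite(f'pics/{n}1.png',cv2.resize(d['color'][v0:v0+110,u0:u0+200],None,fx=4,fy=4,interpolation=cv2.INTER_CUBIC))
E
```

```text
top bottle (array([493.71820068, -29.51488304]), array([24.82707024, 25.75557327]))
cork [ 15.77777778 152.61111111 156.75      ]
mat (array([ 487.18395996, -260.24118042]), array([167.04476929, 167.86531067])) 3533.5
scene bottle (array([495.72302246, -31.60181999]), array([24.96956062, 32.06673431]))
cork [ 16.16666667 148.05555556 198.88888889]
mat (array([ 486.53872681, -320.01687622]), array([192.57759094, 307.69699097])) 11297.5
```

View pics/top1.png

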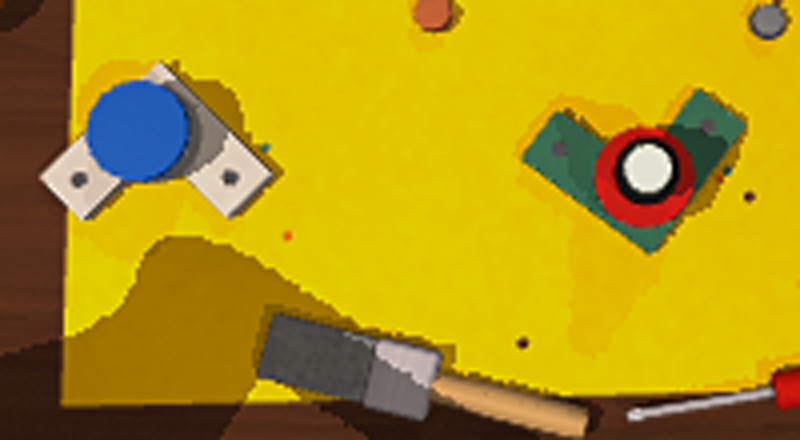

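The crop shows the white L with its heel up at about (160,65) and legs ending at the lower left and lower right. The green L's heel is down at about (652,250). The mat measures (487,-260) with a diameter of 167, as expected. The bottle is at (494,-30). I'll start with it.

Emit:
servo_tool(
  gripper=[0,0,0,0,0,0,0,0],
  dp=[
    [0.383,-0.948,-0.15],
    [0.383,-0.948,-0.15],
    [0.383,-0.948,-0.15],
    [0.383,-0.948,-0.15],
    [0.383,-0.948,-0.15],
    [0.383,-0.948,-0.15],
    [0.383,-0.948,-0.15],
    [0.383,-0.948,-0.15],
  ],
  spin=[0,0,0,0,0,0,0,0],
  newtons=40,
)

```text
t: 0.82
ee_pos: [379.6, 250.7, 358.5]
eef_rot: [[-0.897, 0.442, -0.001], [0.442, 0.897, -0.002], [-0.0, -0.002, -1.0]]
force: [0.3, 0.2, 0.8]
grip_width: 85.3
grasp_force: 0.0
```

Emit:
servo_tool(
  gripper=[0,0,0,0,0,0,0,0],
  dp=[
    [0.383,-0.948,-0.15],
    [0.383,-0.948,-0.15],
    [0.383,-0.948,-0.15],
    [0.383,-0.948,-0.15],
    [0.383,-0.948,-0.15],
    [0.383,-0.948,-0.15],
    [0.383,-0.948,-0.15],
    [0.383,-0.948,-0.15],
  ],
  spin=[0,0,0,0,0,0,0,0],
)

```text
t: 1.48
ee_pos: [494.5, -34.1, 313.9]
eef_rot: [[-0.897, 0.442, -0.0], [0.442, 0.897, -0.001], [-0.0, -0.001, -1.0]]
force: [0.1, 0.5, 0.0]
grip_width: 85.5
grasp_force: 0.0
```

Emit:
servo_tool(
  gripper=[0,0,0,0,0,0,0,0],
  dp=[
    [0,0,-0.12],
    [0,0,-0.2],
    [0,0,-0.289],
    [0,0,-0.289],
    [0,0,-0.289],
    [0,0,-0.289],
    [0,0,-0.289],
    [0,0,-0.289],
  ],
  spin=[0,0,0,0,0,0,0,0],
)

```text
t: 2.15
ee_pos: [494.9, -30.0, 230.1]
eef_rot: [[-0.898, 0.44, 0.004], [0.44, 0.898, -0.001], [-0.003, 0.001, -1.0]]
force: [0.5, 0.6, 0.8]
grip_width: 85.3
grasp_force: 0.0
```

```bash
python3 - <<'E'
from h import *
d=cam('wrist'); cv2.imwrite('pics/w1.png',d['color'])
s=ctrl.get_state();print(s['ee_pos'],s['force'])
E
```

```text
[494.73496966 -30.01239663 229.84952687] [1.19779702 0.27949454 0.09905565]
```

View pics/w1.png

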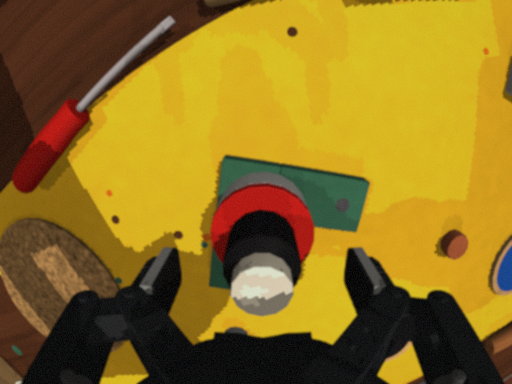

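The wrist view shows the bottle at column 262, centred between the fingertips (about 170 and 355), clear of the tin. Closing now.

Emit:
servo_tool(
  gripper=[1,1,1,1,1,1,1,1],
  dp=[
    [0,0,0],
    [0,0,0],
    [0,0,0],
    [0,0,0],
    [0,0,0],
    [0,0,0],
    [0,0,0],
    [0,0,0],
  ],
  spin=[0,0,0,0,0,0,0,0],
  newtons=40,
)

```text
t: 2.87
ee_pos: [494.1, -30.1, 228.3]
eef_rot: [[-0.898, 0.44, 0.001], [0.44, 0.898, -0.0], [-0.0, 0.0, -1.0]]
force: [-0.3, 0.2, 3.8]
grip_width: 36.4
grasp_force: 40.6
```

Emit:
servo_tool(
  gripper=[1,1,1,1,1,1,1,1],
  dp=[
    [0,0,0.02],
    [0,0,0.06],
    [0,0,0.1],
    [0,0,0.15],
    [0,0,0.2],
    [0,0,0.2],
    [0,0,0.2],
    [0,0,0.2],
  ],
  spin=[0,0,0,0,0,0,0,0],
)

```text
t: 3.53
ee_pos: [493.7, -30.0, 287.8]
eef_rot: [[-0.898, 0.44, -0.0], [0.44, 0.898, -0.0], [0.0, -0.0, -1.0]]
force: [-0.3, 0.1, -1.4]
grip_width: 36.7
grasp_force: 40.2
```

```bash
python3 - <<'E'
from h import *
d=cam('top'); cv2.imwrite('pics/t2.png',d['color']); np.save('t2.npy',d)
w=cam('wrist')
cv2.imwrite('pics/w2.png',np.hstack([d['color'][150:300,150:400],cv2.resize(w['color'],None,fx=.39,fy=.39)]))
for c in blobs(d,'red'):
    e,a=circ(d,c,48)
    if 40<a[0]<70:print(e,a)
s=ctrl.get_state();print(s['ee_pos'],s['force'],s['grip_width'],s['grasp_force'])
E
```

```text
[493.41391089 -29.95934695 286.97163598] [-0.99472634  0.13273323 -0.3662128 ] 36.530140249445395 40.15146553257182
```

View pics/w2.png

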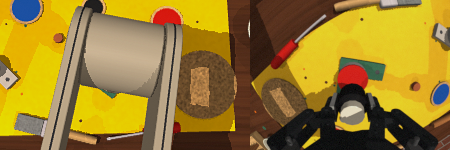

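Emit:
servo_tool(
  gripper=[1,1,1,1,1,1,1,1],
  dp=[
    [0.09,0.024,0],
    [0.2,0.053,0],
    [0.32,0.085,0],
    [0.43,0.115,0],
    [0.53,0.141,0],
    [0.604,0.161,0],
    [0.604,0.161,0],
    [0.604,0.161,0],
  ],
  spin=[0,0,0,0,0,0,0,0],
)

```text
t: 4.3
ee_pos: [675.3, 18.7, 285.8]
eef_rot: [[-0.898, 0.44, -0.003], [0.44, 0.898, 0.0], [0.003, -0.001, -1.0]]
force: [-0.5, 0.2, -2.2]
grip_width: 36.7
grasp_force: 40.3
```

Emit:
servo_tool(
  gripper=[1,1,1,1,1,1,1,1],
  dp=[
    [0,0,-0.07],
    [0,0,-0.14],
    [0,0,-0.21],
    [0,0,-0.27],
    [0,0,-0.31],
    [0,0,-0.325],
    [0,0,-0.325],
    [0,0,-0.325],
  ],
  spin=[0,0,0,0,0,0,0,0],
)

```text
t: 4.97
ee_pos: [675.2, 18.1, 191.3]
eef_rot: [[-0.898, 0.44, 0.001], [0.44, 0.898, -0.0], [-0.001, 0.0, -1.0]]
force: [0.8, 0.6, 0.0]
grip_width: 36.7
grasp_force: 40.3
```

```bash
python3 - <<'E'
from h import *
s=ctrl.get_state();print(s['ee_pos'],s['force'],s['grip_width'],s['grasp_force'])
d=cam('top');np.save('t3.npy',d)
for n in('scene',):
    d=cam(n);np.save('s3.npy',d);cv2.imwrite('pics/s3.png',cv2.resize(d['color'][150:290,220:370],None,fx=4,fy=4))
for c in blobs(d,'red',100):
    e,a=circ(d,c,48)
    if 40<a[0]<75:print(e,a)
E
```

```text
[675.15620065  18.10391396 191.26361355] [0.82297576 0.63098823 0.04145078] 36.72489417723666 40.34051616761644
[ 652.41802979 -180.34986877] [64.6293335  65.21714783]
[493.909729   -30.03043175] [56.90389633 58.68880081]
```

View pics/s3.png

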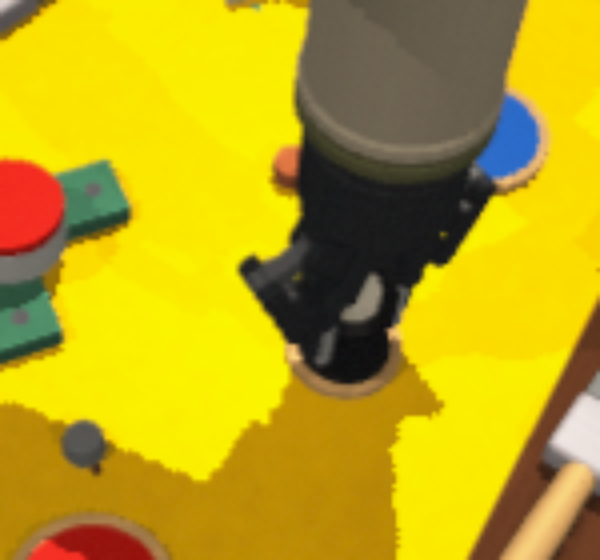

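The scene view shows the bottle upright, just above the black coaster (coaster rim at crop (345,370)). It needs to go down the last 5 mm before release.

Emit:
servo_tool(
  gripper=[1,1,1,1,1,1,1,1],
  dp=[
    [0,0,-0.006],
    [0,0,-0.012],
    [0,0,-0.015],
    [0,0,-0.015],
    [0,0,-0.015],
    [0,0,-0.015],
    [0,0,-0.015],
    [0,0,-0.015],
  ],
  spin=[0,0,0,0,0,0,0,0],
)

```text
t: 5.73
ee_pos: [675.3, 18.3, 186.4]
eef_rot: [[-0.898, 0.44, 0.001], [0.44, 0.898, 0.0], [-0.001, 0.0, -1.0]]
force: [-0.7, 0.3, 1.9]
grip_width: 37.0
grasp_force: 40.6
```

Emit:
servo_tool(
  gripper=[0,0,0,0,0,0,0,0],
  dp=[
    [0,0,0],
    [0,0,0],
    [0,0,0],
    [0,0,0],
    [0,0,0],
    [0,0,0],
    [0,0,0],
    [0,0,0],
  ],
  spin=[0,0,0,0,0,0,0,0],
)

```text
t: 6.4
ee_pos: [675.1, 18.2, 186.0]
eef_rot: [[-0.898, 0.44, -0.0], [0.44, 0.898, 0.0], [0.0, -0.0, -1.0]]
force: [0.1, 0.0, 0.1]
grip_width: 85.5
grasp_force: 0.0
```

Emit:
servo_tool(
  gripper=[0,0,0,0,0,0,0,0],
  dp=[
    [0,0,0.05],
    [0,0,0.15],
    [0,0,0.25],
    [0,0,0.3],
    [0,0,0.3],
    [0,0,0.3],
    [0,0,0.3],
    [0,0,0.3],
  ],
  spin=[0,0,0,0,0,0,0,0],
)

```text
t: 7.07
ee_pos: [674.3, 18.3, 273.9]
eef_rot: [[-0.898, 0.44, -0.003], [0.44, 0.898, 0.0], [0.003, -0.001, -1.0]]
force: [1.0, 0.1, -0.4]
grip_width: 85.7
grasp_force: 0.0
```

Emit:
servo_tool(
  gripper=[0,0,0,0,0,0,0,0],
  dp=[
    [-0.12,-0.031,0],
    [-0.24,-0.063,0],
    [-0.36,-0.094,0],
    [-0.48,-0.126,0],
    [-0.57,-0.149,0],
    [-0.607,-0.159,0],
    [-0.607,-0.159,0],
    [-0.607,-0.159,0],
  ],
  spin=[0,0,0,0,0,0,0,0],
)

```text
t: 7.73
ee_pos: [492.5, -29.5, 275.2]
eef_rot: [[-0.898, 0.441, -0.001], [0.441, 0.898, 0.0], [0.001, -0.0, -1.0]]
force: [0.1, -0.3, 0.2]
grip_width: 85.5
grasp_force: 0.0
```

Emit:
servo_tool(
  gripper=[0,0,0,0,0,0,0,0],
  dp=[
    [0,0,-0.08],
    [0,0,-0.16],
    [0,0,-0.23],
    [0,0,-0.27],
    [0,0,-0.283],
    [0,0,-0.283],
    [0,0,-0.283],
    [0,0,-0.283],
  ],
  spin=[0,0,0,0,0,0,0,0],
)

```text
t: 8.4
ee_pos: [494.0, -29.5, 192.5]
eef_rot: [[-0.898, 0.44, 0.002], [0.44, 0.898, -0.0], [-0.002, 0.001, -1.0]]
force: [-0.1, 0.1, 0.2]
grip_width: 85.3
grasp_force: 0.0
```

```bash
python3 - <<'E'
from h import *
s=ctrl.get_state();print(s['ee_pos'],s['force'])
d=cam('wrist');t=cam('top')
cv2.imwrite('pics/w4.png',np.hstack([d['color'][100:350,100:420],cv2.resize(t['color'][90:215,140:300],(320,250))]))
for c in blobs(t,'white',40):
    e,a=circ(t,c,56)
    if 15<a[0]<35 and 600<e[0]<720:print('cap',e,a)
E
```

```text
[494.01431066 -29.50892909 192.47263936] [-0.05763551  0.13875493  0.18203556]
cap [673.77087402  18.02141762] [24.21334457 25.89724731]
cap [ 717.50653076 -406.03451538] [18.16808128 19.97433281]
```

View pics/w4.png

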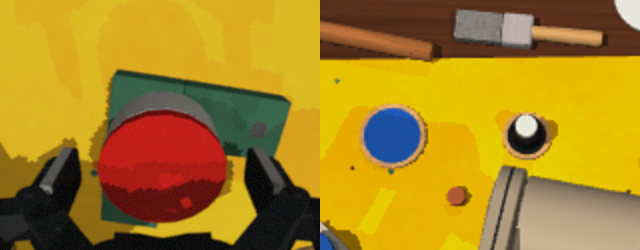

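The bottle stands on the black coaster, about 1.3 mm off centre by its cap (crop (528,125)). The red tin is centred between the open pads. Gripping it.

Emit:
servo_tool(
  gripper=[1,1,1,1,1,1,1,1],
  dp=[
    [0,0,0],
    [0,0,0],
    [0,0,0],
    [0,0,0],
    [0,0,0],
    [0,0,0],
    [0,0,0],
    [0,0,0],
  ],
  spin=[0,0,0,0,0,0,0,0],
  newtons=45,
)

```text
t: 9.17
ee_pos: [493.4, -29.5, 192.0]
eef_rot: [[-0.898, 0.44, 0.001], [0.44, 0.898, -0.0], [-0.001, 0.0, -1.0]]
force: [-2.3, 0.5, 6.4]
grip_width: 57.7
grasp_force: 48.0
```

Emit:
servo_tool(
  gripper=[1,1,1,1,1,1,1,1],
  dp=[
    [0,0,0.02],
    [0,0,0.06],
    [0,0,0.12],
    [0,0,0.18],
    [0,0,0.22],
    [0,0,0.22],
    [0,0,0.22],
    [0,0,0.22],
  ],
  spin=[0,0,0,0,0,0,0,0],
)

```text
t: 9.83
ee_pos: [492.6, -29.4, 256.4]
eef_rot: [[-0.898, 0.44, -0.001], [0.44, 0.898, 0.0], [0.001, -0.0, -1.0]]
force: [-0.1, -0.2, -2.1]
grip_width: 57.7
grasp_force: 48.5
```

Emit:
servo_tool(
  gripper=[1,1,1,1,1,1,1,1],
  dp=[
    [0.07,-0.065,0],
    [0.16,-0.149,0],
    [0.25,-0.233,0],
    [0.34,-0.317,0],
    [0.43,-0.4,0],
    [0.499,-0.465,0],
    [0.499,-0.465,0],
    [0.499,-0.465,0],
  ],
  spin=[0,0,0,0,0,0,0,0],
)

```text
t: 10.5
ee_pos: [642.6, -170.0, 254.3]
eef_rot: [[-0.897, 0.442, -0.003], [0.442, 0.897, 0.001], [0.004, -0.0, -1.0]]
force: [-0.3, 0.0, -1.7]
grip_width: 58.0
grasp_force: 48.6
```

Emit:
servo_tool(
  gripper=[1,1,1,1,1,1,1,1],
  dp=[
    [0,0,-0.06],
    [0,0,-0.12],
    [0,0,-0.17],
    [0,0,-0.2],
    [0,0,-0.22],
    [0,0,-0.23],
    [0,0,-0.23],
    [0,0,-0.23],
  ],
  spin=[0,0,0,0,0,0,0,0],
)

```text
t: 11.17
ee_pos: [643.0, -169.0, 188.9]
eef_rot: [[-0.898, 0.44, 0.001], [0.44, 0.898, -0.0], [-0.001, 0.0, -1.0]]
force: [-0.1, -0.6, -0.5]
grip_width: 58.0
grasp_force: 48.6
```

Emit:
servo_tool(
  gripper=[1,1,1,1,1,1,1,1],
  dp=[
    [0,0,-0.005],
    [0,0,-0.01],
    [0,0,-0.014],
    [0,0,-0.014],
    [0,0,-0.014],
    [0,0,-0.014],
    [0,0,-0.014],
    [0,0,-0.014],
  ],
  spin=[0,0,0,0,0,0,0,0],
)

```text
t: 11.83
ee_pos: [642.8, -169.0, 184.1]
eef_rot: [[-0.898, 0.44, 0.0], [0.44, 0.898, -0.0], [-0.0, 0.0, -1.0]]
force: [-0.7, -1.6, -0.8]
grip_width: 58.3
grasp_force: 48.8
```

Emit:
servo_tool(
  gripper=[0,0,0,0,0,0,0,0],
  dp=[
    [0,0,0],
    [0,0,0],
    [0,0,0],
    [0,0,0],
    [0,0,0],
    [0,0,0],
    [0,0,0],
    [0,0,0],
  ],
  spin=[0,0,0,0,0,0,0,0],
)

```text
t: 12.5
ee_pos: [642.7, -168.9, 183.9]
eef_rot: [[-0.898, 0.44, 0.0], [0.44, 0.898, 0.0], [-0.0, 0.0, -1.0]]
force: [0.2, -0.2, -0.7]
grip_width: 85.1
grasp_force: 0.0
```

Emit:
servo_tool(
  gripper=[0,0,0,0,0,0,0,0],
  dp=[
    [0,0,0.05],
    [0,0,0.15],
    [0,0,0.25],
    [0,0,0.3],
    [0,0,0.3],
    [0,0,0.3],
    [0,0,0.3],
    [0,0,0.3],
  ],
  spin=[0,0,0,0,0,0,0,0],
)

```text
t: 13.17
ee_pos: [641.9, -168.7, 271.9]
eef_rot: [[-0.898, 0.44, -0.003], [0.44, 0.898, 0.001], [0.003, -0.0, -1.0]]
force: [-0.4, 0.5, -0.4]
grip_width: 85.7
grasp_force: 0.0
```

Emit:
servo_tool(
  gripper=[0,0,0,0,0,0,0,0],
  dp=[
    [-0.2155,0.732,0],
    [-0.2155,0.732,0],
    [-0.2155,0.732,0],
    [-0.2155,0.732,0],
    [-0.2155,0.732,0],
    [-0.2155,0.732,0],
    [-0.2155,0.732,0],
    [-0.2155,0.732,0],
  ],
  spin=[0,0,0,0,0,0,0,0],
)

```text
t: 13.83
ee_pos: [577.2, 51.9, 272.5]
eef_rot: [[-0.899, 0.438, -0.002], [0.438, 0.899, -0.0], [0.002, -0.001, -1.0]]
force: [-0.1, -0.5, 0.1]
grip_width: 85.3
grasp_force: 0.0
```

Emit:
servo_tool(
  gripper=[0,0,0,0,0,0,0,0],
  dp=[
    [-0.2155,0.732,0],
    [-0.2155,0.732,0],
    [-0.2155,0.732,0],
    [-0.2155,0.732,0],
    [-0.2155,0.732,0],
    [-0.2155,0.732,0],
    [-0.2155,0.732,0],
    [-0.2155,0.732,0],
  ],
  spin=[0,0,0,0,0,0,0,0],
)

```text
t: 14.5
ee_pos: [513.5, 270.1, 273.0]
eef_rot: [[-0.898, 0.439, -0.001], [0.439, 0.898, -0.001], [0.0, -0.001, -1.0]]
force: [-0.6, 0.2, -0.4]
grip_width: 85.5
grasp_force: 0.0
```

Emit:
servo_tool(
  gripper=[0,0,0,0,0,0,0,0],
  dp=[
    [0,0,-0.05],
    [0,0,-0.12],
    [0,0,-0.19],
    [0,0,-0.25],
    [0,0,-0.276],
    [0,0,-0.276],
    [0,0,-0.276],
    [0,0,-0.276],
  ],
  spin=[0,0,0,0,0,0,0,0],
)

```text
t: 15.17
ee_pos: [514.4, 269.8, 192.4]
eef_rot: [[-0.897, 0.441, 0.002], [0.441, 0.897, 0.001], [-0.001, 0.001, -1.0]]
force: [-0.2, -0.5, 0.3]
grip_width: 85.4
grasp_force: 0.0
```

```bash
python3 - <<'E'
from h import *
s=ctrl.get_state();print(s['ee_pos'],s['force'])
d=cam('wrist');t=cam('top');sc=cam('scene');np.save('t5.npy',t);np.save('s5.npy',sc)
cv2.imwrite('pics/w5.png',np.hstack([d['color'][100:350,100:420],cv2.resize(t['color'][120:245,220:380],(320,250))]))
for q in(t,sc):
  for c in blobs(q,'red',100):
    e,a=circ(q,c,40)
    if 45<a[0]<70:print('red',e,a)
  for c in blobs(q,'green',100):
    print('green',[plane(q,*p[0],14).round(1).tolist() for p in cv2.approxPolyDP(c,3,True)],cv2.contourArea(c))
E
```

```text
[514.43428547 269.77959915 192.37969791] [-0.18321563 -0.5087285   0.2720722 ]
red [ 636.19219971 -164.05682373] [65.56225586 69.77939606]
green [[527.0, -89.4], [546.3, -61.9], [495.9, -25.7], [531.8, 24.4], [504.2, 43.3], [449.7, -34.0]] 888.5
green [[851.9, -533.5], [832.6, -527.2], [812.5, -492.1], [772.4, -505.9], [787.3, -556.3], [780.7, -514.1], [803.5, -554.6], [808.6, -544.4], [791.1, -498.9], [821.9, -534.6], [813.1, -513.1]] 177.5
red [ 648.29949951 -175.44526672] [64.68071747 75.06170654]
red [494.33416748 775.32818604] [57.44945908 76.04777527]
green [[505.7, 42.5], [452.2, -33.6], [532.2, -91.2], [550.9, -67.2], [503.7, -31.7], [535.8, 18.6]] 980.5
green [[543.0, 612.2], [550.7, 587.5], [575.4, 574.8], [595.1, 587.9], [596.2, 623.6], [562.7, 649.9]] 207.0
```

View pics/w5.png

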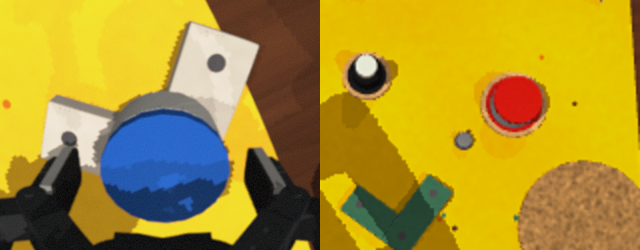

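The red tin sits on its coaster (crop (515,100)). The blue tin is centred between the pads, fingertips above the white leg. Gripping it and carrying it over.

Emit:
servo_tool(
  gripper=[1,1,1,1,1,1,1,1],
  dp=[
    [0,0,0],
    [0,0,0],
    [0,0,0],
    [0,0,0],
    [0,0,0],
    [0,0,0],
    [0,0,0],
    [0,0,0],
  ],
  spin=[0,0,0,0,0,0,0,0],
  newtons=45,
)

```text
t: 15.98
ee_pos: [513.7, 270.5, 192.0]
eef_rot: [[-0.898, 0.44, 0.001], [0.44, 0.898, 0.0], [-0.001, 0.001, -1.0]]
force: [-1.2, -1.7, 5.6]
grip_width: 57.8
grasp_force: 48.6
```

Emit:
servo_tool(
  gripper=[1,1,1,1,1,1,1,1],
  dp=[
    [0,0,0.02],
    [0,0,0.06],
    [0,0,0.12],
    [0,0,0.18],
    [0,0,0.22],
    [0,0,0.22],
    [0,0,0.22],
    [0,0,0.22],
  ],
  spin=[0,0,0,0,0,0,0,0],
)

```text
t: 16.65
ee_pos: [513.0, 270.1, 256.3]
eef_rot: [[-0.898, 0.44, -0.001], [0.44, 0.898, -0.0], [0.001, -0.001, -1.0]]
force: [-0.5, -0.1, -2.3]
grip_width: 57.8
grasp_force: 48.5
```

Emit:
servo_tool(
  gripper=[1,1,1,1,1,1,1,1],
  dp=[
    [0.08,-0.041,0],
    [0.18,-0.092,0],
    [0.28,-0.143,0],
    [0.38,-0.195,0],
    [0.47,-0.241,0],
    [0.525,-0.269,0],
    [0.525,-0.269,0],
    [0.525,-0.269,0],
  ],
  spin=[0,0,0,0,0,0,0,0],
)

```text
t: 17.32
ee_pos: [671.0, 188.5, 254.8]
eef_rot: [[-0.897, 0.442, -0.003], [0.442, 0.897, -0.001], [0.003, -0.002, -1.0]]
force: [-0.2, -0.4, -2.4]
grip_width: 57.9
grasp_force: 48.7
```

Emit:
servo_tool(
  gripper=[1,1,1,1,1,1,1,1],
  dp=[
    [0,0,-0.06],
    [0,0,-0.12],
    [0,0,-0.17],
    [0,0,-0.2],
    [0,0,-0.22],
    [0,0,-0.23],
    [0,0,-0.23],
    [0,0,-0.23],
  ],
  spin=[0,0,0,0,0,0,0,0],
)

```text
t: 17.98
ee_pos: [671.2, 189.8, 188.9]
eef_rot: [[-0.898, 0.44, 0.001], [0.44, 0.898, 0.0], [-0.001, 0.001, -1.0]]
force: [1.1, 0.4, -1.9]
grip_width: 58.0
grasp_force: 48.7
```

Emit:
servo_tool(
  gripper=[1,1,1,1,1,1,1,1],
  dp=[
    [0,0,-0.005],
    [0,0,-0.01],
    [0,0,-0.015],
    [0,0,-0.015],
    [0,0,-0.015],
    [0,0,-0.015],
    [0,0,-0.015],
    [0,0,-0.015],
  ],
  spin=[0,0,0,0,0,0,0,0],
)

```text
t: 18.65
ee_pos: [671.2, 189.6, 184.1]
eef_rot: [[-0.898, 0.44, 0.001], [0.44, 0.898, 0.0], [-0.001, 0.001, -1.0]]
force: [1.6, -0.5, 1.3]
grip_width: 58.0
grasp_force: 48.9
```

Emit:
servo_tool(
  gripper=[0,0,0,0,0,0,0,0],
  dp=[
    [0,0,0],
    [0,0,0],
    [0,0,0],
    [0,0,0],
    [0,0,0],
    [0,0,0],
    [0,0,0],
    [0,0,0],
  ],
  spin=[0,0,0,0,0,0,0,0],
)

```text
t: 19.32
ee_pos: [670.9, 189.6, 183.6]
eef_rot: [[-0.898, 0.44, -0.0], [0.44, 0.898, -0.0], [0.0, -0.0, -1.0]]
force: [-0.0, -0.4, -0.4]
grip_width: 85.4
grasp_force: 0.0
```

Emit:
servo_tool(
  gripper=[0,0,0,0,0,0,0,0],
  dp=[
    [0,0,0.05],
    [0,0,0.15],
    [0,0,0.25],
    [0,0,0.3],
    [0,0,0.3],
    [0,0,0.3],
    [0,0,0.3],
    [0,0,0.3],
  ],
  spin=[0,0,0,0,0,0,0,0],
)

```text
t: 19.98
ee_pos: [670.1, 189.4, 271.5]
eef_rot: [[-0.898, 0.44, -0.003], [0.44, 0.898, -0.001], [0.003, -0.002, -1.0]]
force: [0.2, 0.6, -0.1]
grip_width: 85.4
grasp_force: 0.0
```

```bash
cat >> h.py <<'E'
MODEL=np.array([[-50,-50],[50,-50],[50,-12],[-12,-12],[-12,50],[-50,50]],float)
def lfit(P):
    """P: 6x2 ordered contour corners (world) -> centre, yaw, residuals, best cyclic order"""
    best=None
    for Q in (P,P[::-1]):
        for k in range(6):
            A=np.roll(Q,k,0); ma,mm=A.mean(0),MODEL.mean(0)
            U,S,Vt=np.linalg.svd((MODEL-mm).T@(A-ma)); R=Vt.T@np.diag([1,np.linalg.det(Vt.T@U.T)])@U.T
            c=ma-R@mm; res=np.linalg.norm(A-(MODEL@R.T+c),axis=1)
            if best is None or res.max()<best[2].max(): best=(c,np.degrees(np.arctan2(R[1,0],R[0,0])),res,A)
    return best
def lmeas(d,col,z=14,amin=300,box=(430,600,-130,340),rng=None):
    out=[]
    h=H(d); m=sum(cv2.inRange(h,*r) for r in (rng or RNG[col])).astype(np.uint8); m=cv2.morphologyEx(m,cv2.MORPH_CLOSE,np.ones((5,5)))
    for c in cv2.findContours(m,cv2.RETR_EXTERNAL,cv2.CHAIN_APPROX_NONE)[0]:
        if cv2.contourArea(c)<amin: continue
        W=np.array([plane(d,u,v,z) for u,v in c[:,0]],np.float32)
        if not(box[0]<W[:,0].mean()<box[1] and box[2]<W[:,1].mean()<box[3]): continue
        for eps in np.arange(4,14,.5):
            a=cv2.approxPolyDP(W[:,None],eps,True)[:,0].astype(float)
            if len(a)==6: break
        if len(a)!=6: print('n',len(a),a.round(0).tolist()); continue
        # refine: fit line to contour points of each side, intersect
        L=[]
        for i in range(6):
            p,q=a[i],a[(i+1)%6]; t=(q-p)/np.linalg.norm(q-p); n=np.array([-t[1],t[0]])
            s=(W-p)@t; k=(s>5)&(s<np.linalg.norm(q-p)-5)&(abs((W-p)@n)<5)
            vx,vy,x0,y0=cv2.fitLine(W[k],cv2.DIST_HUBER,0,.01,.01).ravel(); L.append((np.array([-vy,vx]),np.array([x0,y0])))
        P=np.array([np.linalg.solve([L[i-1][0],L[i][0]],[L[i-1][0]@L[i-1][1],L[i][0]@L[i][1]]) for i in range(6)])
        out.append(lfit(P))
    return out
E
python3 - <<'E'
from h import *
for n in('top','scene'):
    d=cam(n);np.save(n+'6.npy',d)
    for col in('white','green'):
        for c,y,r,A in lmeas(d,col): print(n,col,c.round(1),round(y,1),r.round(1))
t=np.load('top6.npy',allow_pickle=True).item();s=np.load('scene6.npy',allow_pickle=True).item()
cv2.imwrite('pics/p6.png',np.hstack([t['color'][130:260,80:330],s['color'][90:220,180:400]]))
E
```

```text
top green [515.4 -22.4] -35.7 [3.6 2.2 3.3 3.9 2.7 3.1]
scene white [489.8 267.6] 135.5 [6.6 3.6 1.6 1.7 1.3 2.9]
scene green [518.8 -25.5] -35.0 [3.4 3.5 1.1 1.9 1.9 2.2]
```

View pics/p6.png

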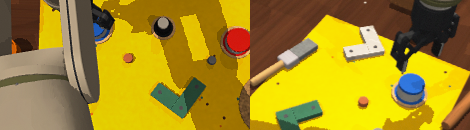

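The wrist and forearm hide the white L from the top camera here, while the scene view shows it whole at crop (365,45). I'll move the arm aside and account for the visible side faces when measuring.

Emit:
servo_tool(
  gripper=[0,0,0,0,0,0,0,0],
  dp=[
    [-0.5,-0.6,0.1],
    [-0.5,-0.6,0.1],
    [-0.5,-0.6,0.1],
    [-0.5,-0.6,0.1],
    [-0.5,-0.6,0.1],
    [-0.5,-0.6,0.1],
    [-0.5,-0.6,0.1],
    [-0.5,-0.6,0.1],
  ],
  spin=[0,0,0,0,0,0,0,0],
)

```text
t: 20.75
ee_pos: [520.1, 8.5, 303.3]
eef_rot: [[-0.897, 0.442, -0.0], [0.442, 0.897, 0.0], [0.0, -0.0, -1.0]]
force: [-0.3, 0.9, -0.5]
grip_width: 85.2
grasp_force: 0.0
```

```bash
python3 - <<'E'
s=open('h.py').read()
s=s.replace("vx,vy,x0,y0=cv2.fitLine(W[k]","""mid=(p+q)/2; cen=W.mean(0)
            nn=n if cv2.pointPolygonTest(W[:,None],tuple(map(float,mid+4*n)),False)<0 else -n
            cm=(-d['R'].T@d['t'])[:2]; G=W[k]
            if nn@(cm-mid)>0: G=np.array([plane(d,u,v,z-14) for u,v in c[k,0]],np.float32)
            vx,vy,x0,y0=cv2.fitLine(G""")
s=s.replace("'white':[((0,0,120),(180,60,255))]","'white':[((0,0,80),(180,75,255))]")
open('h.py','w').write(s)
E
python3 - <<'E'
from h import *
for n in('top','scene'):
    d=cam(n);np.save(n+'7.npy',d)
    for k in('7','6') if n=='scene' else ('7','5'):
      e=d if k=='7' else np.load((n if k=='6' else 't')+k+'.npy',allow_pickle=True).item()
      for col in('white','green'):
        for c,y,r,A in lmeas(e,col): print(n,k,col,c.round(1),round(y,1),r.round(1))
    for c in blobs(d,'blue',100): print('blue',[np.round(x,1) for x in circ(d,c,40)])
cv2.imwrite('pics/p7.png',np.hstack([np.load(n+'7.npy',allow_pickle=True).item()['color'][90:270,80:400] for n in('top','scene')]))
E
```

```text
top 7 green [494.2 -17.6] -47.0 [31.9 30.9 25.7 26.3 28.6 14.4]
top 5 green [515.5 -22.2] -35.5 [3.8 1.5 3.4 4.7 3.  3.5]
blue [array([666.8, 190.7]), array([52., 68.])]
scene 7 white [489.1 271.7] 135.9 [6.4 2.9 2.4 2.3 9.3 3.8]
scene 7 green [514.2 -22. ] -35.1 [7.  5.  2.9 3.  3.5 5.9]
scene 6 white [488.7 271.1] 136.0 [6.2 2.3 2.8 3.2 4.7 4.2]
scene 6 green [514.3 -21.8] -35.0 [7.  5.4 2.8 3.4 3.5 6.1]
blue [array([674.6, 173.5]), array([63.4, 91. ])]
blue [array([872.1, 475.4]), array([ 67., 115.])]
blue [array([578.9, 774.4]), array([55.4, 75.1])]
```

View pics/p7.png

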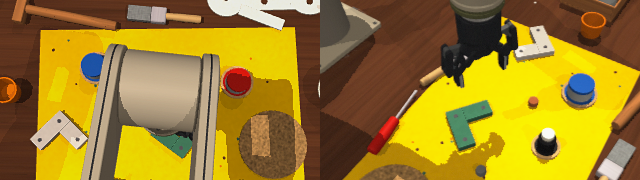

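```bash
python3 - <<'E'
s=open('h.py').read()
s=s.replace("def lmeas(d,col,","def lmeas(d0,col,").replace("    out=[]\n","""    out=[]
    d=dict(d0); k4=4; d['color']=cv2.resize(d0['color'],None,fx=k4,fy=k4,interpolation=cv2.INTER_CUBIC)
    d['f']=d0['f']*k4; d['cx']=(d0['cx']+.5)*k4-.5; d['cy']=(d0['cy']+.5)*k4-.5; amin*=16
""").replace("np.ones((5,5))","np.ones((9,9))").replace("if nn@(cm-mid)>0:","if sides and nn@(cm-mid)>0:").replace("rng=None):","rng=None,sides=1):")
open('h.py','w').write(s)
E
python3 - <<'E'
from h import *
t=np.load('top7.npy',allow_pickle=True).item(); h=H(t)
p=lambda x,y:(x+80,y+90)
for q in((45,138),(65,125),(75,140)): u,v=p(*q);print(h[v,u])
R={'white':[((0,0,110),(180,75,255))],'green':RNG['green']}
R2={'white':[((0,0,165),(180,75,255))],'green':[((65,50,75),(95,255,255))]}
for f in('top7','t5','scene7','scene6'):
    d=np.load(f+'.npy',allow_pickle=True).item()
    for col in('white','green'):
        for nm,rr,sd in(('wide',R,1),('wide-noside',R,0),('narrow',R2,0)):
            for c,y,r,A in lmeas(d,col,rng=rr[col],sides=sd): print(f,nm,col,c.round(1),round(y,1),r.round(1),[round(float(np.linalg.norm(A[i]-A[(i+1)%6])),1) for i in range(6)])
E
```

```text
[ 14  46 215]
[ 14  45 148]
[ 18  36 239]
n 17 [[728.0, 122.0], [727.0, 157.0], [634.0, 180.0], [645.0, 214.0], [680.0, 226.0], [644.0, 213.0], [632.0, 177.0], [494.0, 195.0], [557.0, 272.0], [486.0, 338.0], [461.0, 311.0], [503.0, 272.0], [465.0, 225.0], [485.0, 197.0], [131.0, 235.0], [132.0, 152.0], [140.0, 192.0]]
n 17 [[728.0, 122.0], [727.0, 157.0], [634.0, 180.0], [645.0, 214.0], [680.0, 226.0], [644.0, 213.0], [632.0, 177.0], [494.0, 195.0], [557.0, 272.0], [486.0, 338.0], [461.0, 311.0], [503.0, 272.0], [465.0, 225.0], [485.0, 197.0], [131.0, 235.0], [132.0, 152.0], [140.0, 192.0]]
n 4 [[506.0, 44.0], [449.0, -33.0], [479.0, -56.0], [501.0, -49.0]]
n 4 [[506.0, 44.0], [449.0, -33.0], [479.0, -56.0], [501.0, -49.0]]
n 4 [[506.0, 44.0], [449.0, -33.0], [479.0, -56.0], [500.0, -48.0]]
t5 wide green [515.2 -22.8] -35.1 [3.2 1.9 1.7 1.4 1.6 2.3] [97.2, 35.3, 61.7, 61.7, 34.9, 96.6]
t5 wide-noside green [515.1 -22.7] -35.1 [3.  1.9 1.6 1.3 1.5 2.1] [97.6, 35.3, 61.7, 61.7, 35.3, 96.6]
scene7 wide white [489.3 272.8] 136.2 [5.3 3.  1.7 2.1 8.2 3.7] [96.5, 33.5, 63.2, 55.1, 34.4, 98
[... 469 characters left out ...]
3.5] -35.2 [2.8 2.2 1.5 0.8 1.2 2.5] [97.3, 34.9, 61.7, 61.5, 35.5, 96.0]
scene6 wide white [488.3 272. ] 136.4 [4.6 1.2 1.8 2.  3.5 2.7] [96.3, 35.1, 63.5, 59.8, 32.5, 96.1]
scene6 wide-noside white [489.5 266.9] 136.7 [5.5 4.2 3.7 3.1 2.1 5.7] [109.2, 39.9, 63.5, 58.5, 45.3, 99.8]
scene6 narrow white [488.2 269.8] 136.8 [1.3 0.6 0.8 0.9 1.2 0.8] [100.4, 38.5, 63.6, 62.0, 36.1, 98.2]
scene6 wide green [514.3 -21.6] -35.1 [5.3 3.7 2.5 2.6 2.7 4.9] [93.9, 33.3, 62.1, 62.1, 31.3, 94.5]
scene6 wide-noside green [518.8 -25.3] -35.1 [3.  2.3 1.1 1.8 1.5 2.2] [102.0, 34.7, 60.8, 62.2, 40.6, 95.8]
scene6 narrow green [515.7 -23.1] -35.3 [3.2 3.4 2.2 1.1 1.  3. ] [95.8, 34.3, 60.1, 62.2, 35.5, 95.7]
```

White L by the scene view: centre (488,270), yaw 136.7°, residuals ≤1.3 mm; the top-view corners agree. Green: (515.6,-23.2), yaw -35.2°. I'll grip each leg at L point (8,-31), so the pads set the yaw. White first.

Emit:
servo_tool(
  gripper=[0,0,0,0,0,0,0,0],
  dp=[
    [-0.058,0.962,-0.145],
    [-0.058,0.962,-0.145],
    [-0.058,0.962,-0.145],
    [-0.058,0.962,-0.145],
    [-0.058,0.962,-0.145],
    [-0.058,0.962,-0.145],
    [-0.058,0.962,-0.145],
    [-0.058,0.962,-0.145],
  ],
  spin=[-0.1906,-0.1906,-0.1906,-0.1906,-0.1906,-0.1906,-0.1906,-0.1906],
)

```text
t: 21.52
ee_pos: [501.7, 304.6, 258.3]
eef_rot: [[-0.732, 0.682, -0.002], [0.682, 0.732, 0.002], [0.002, -0.0, -1.0]]
force: [0.8, 0.1, -0.5]
grip_width: 85.3
grasp_force: 0.0
```

Emit:
servo_tool(
  gripper=[0,0,0,0,0,0,0,0],
  dp=[
    [0,0,-0.05],
    [0,0,-0.1],
    [0,0,-0.15],
    [0,0,-0.19],
    [0,0,-0.2],
    [0,0,-0.2],
    [0,0,-0.2],
    [0,0,-0.2],
  ],
  spin=[0,0,0,0,0,0,0,0],
)

```text
t: 22.18
ee_pos: [504.1, 298.5, 201.2]
eef_rot: [[-0.728, 0.685, 0.002], [0.685, 0.728, 0.001], [-0.001, 0.002, -1.0]]
force: [0.7, 0.1, 0.4]
grip_width: 85.2
grasp_force: 0.0
```

```bash
python3 - <<'E'
from h import *
s=ctrl.get_state();print(s['ee_pos'],np.degrees(np.arctan2(s['eef_rot'][1][1],s['eef_rot'][0][1])))
d=cam('wrist');np.save('w8.npy',d);cv2.imwrite('pics/w8.png',d['color'])
for z in (14,):
  for c,y,r,A in lmeas(d,'white',rng=[((0,0,110),(180,75,255))],sides=0): print(c.round(1),round(y,1),r.round(1))
E
```

```text
[504.08281139 298.48485532 201.17847459] 46.730406217150446
n 2 [[471.0, 254.0], [476.0, 213.0]]
n 2 [[548.0, 337.0], [588.0, 332.0]]
[491.1 279.5] 140.3 [13.2  6.5  6.1  9.7 26.1  7.9]
```

View pics/w8.png

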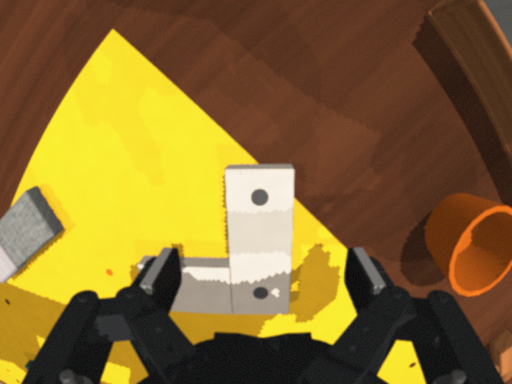

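```bash
cat >> h.py <<'E'
def proj(d,X):
    c=d['R']@np.array(X,float)+d['t']
    if d['name']=='wrist':
        th=np.arctan2(np.hypot(c[0],c[1]),c[2]); k=th/np.hypot(c[0],c[1]); x=c[:2]*k
    else: x=c[:2]/c[2]
    return np.array([d['cx'],d['cy']])+d['f']*x
E
python3 - <<'E'
from h import *
d=np.load('w8.npy',allow_pickle=True).item()
a=np.radians(136.7);R=np.array([[np.cos(a),-np.sin(a)],[np.sin(a),np.cos(a)]])
for m in MODEL: print(m,proj(d,[*(R@m+[488,270]),14]).round(0))
print('tcp',proj(d,[503.5,298.3,14]).round(0),proj(d,[503.5,298.3,46]).round(0))
for p in((226,167),(294,165),(291,313),(230,257)): print(p,plane(d,*p,14).round(1), R.T@(plane(d,*p,14)-[488,270]))
E
```

```text
[-50. -50.] [288. 315.]
[ 50. -50.] [294. 171.]
[ 50. -12.] [224. 171.]
[-12. -12.] [229. 269.]
[-12.  50.] [136. 265.]
[-50.  50.] [147. 310.]
tcp [260. 241.] [259. 270.]
(226, 167) [458.9 315.3] [ 52.27602521 -13.02785974]
(294, 165) [483.4 342.9] [ 53.33666455 -49.84654332]
(291, 313) [558.8 275. ] [-48.15054367 -52.17977126]
(230, 257) [499.3 277.3] [ -3.226698  -13.0842089]
```

The wrist view matches the model: heel at (290,312) against a predicted (288,315), and the leg runs up column 260 between the fingertips. The left fingertip stays in the open quarter. Going down to grip.

Emit:
servo_tool(
  gripper=[0,0,0,0,0,0,0,0],
  dp=[
    [0,0,-0.03],
    [0,0,-0.06],
    [0,0,-0.08],
    [0,0,-0.09],
    [0,0,-0.09],
    [0,0,-0.09],
    [0,0,-0.09],
    [0,0,-0.09],
  ],
  spin=[0,0,0,0,0,0,0,0],
)

```text
t: 22.9
ee_pos: [503.7, 298.3, 173.5]
eef_rot: [[-0.728, 0.685, 0.001], [0.685, 0.728, 0.0], [-0.0, 0.001, -1.0]]
force: [0.0, -0.0, 1.0]
grip_width: 85.5
grasp_force: 0.0
```

Emit:
servo_tool(
  gripper=[1,1,1,1,1,1,1,1],
  dp=[
    [0,0,0],
    [0,0,0],
    [0,0,0],
    [0,0,0],
    [0,0,0],
    [0,0,0],
    [0,0,0],
    [0,0,0],
  ],
  spin=[0,0,0,0,0,0,0,0],
  newtons=80,
)

```text
t: 23.57
ee_pos: [503.8, 298.4, 173.7]
eef_rot: [[-0.728, 0.685, 0.001], [0.685, 0.728, 0.0], [-0.0, 0.001, -1.0]]
force: [0.4, 0.3, 5.7]
grip_width: 35.8
grasp_force: 81.5
```

Emit:
servo_tool(
  gripper=[1,1,1,1,1,1,1,1],
  dp=[
    [0,0,0.02],
    [0,0,0.05],
    [0,0,0.1],
    [0,0,0.15],
    [0,0,0.2],
    [0,0,0.2],
    [0,0,0.2],
    [0,0,0.2],
  ],
  spin=[0,0,0,0,0,0,0,0],
)

```text
t: 24.23
ee_pos: [503.1, 297.9, 232.3]
eef_rot: [[-0.728, 0.685, -0.001], [0.685, 0.728, -0.0], [0.0, -0.001, -1.0]]
force: [-1.1, 0.3, -2.5]
grip_width: 35.9
grasp_force: 80.9
```

```bash
python3 - <<'E'
from h import *
s=ctrl.get_state();print(s['ee_pos'],s['force'],s['wrist_torque'],s['grip_width'],np.degrees(np.arctan2(s['eef_rot'][1][1],s['eef_rot'][0][1])))
d=cam('wrist');np.save('w9.npy',d);e=cam('scene')
cv2.imwrite('pics/w9.png',np.hstack([d['color'][130:384,100:400],cv2.resize(e['color'][60:187,220:370],(300,254))]))
E
```

```text
[503.10495172 297.9460141  232.3341719 ] [-1.12882213  0.27127488 -2.50522096] [-0.00312682  0.04035141 -0.01014146] 35.91920471618339 46.729951314744916
```

View pics/w9.png

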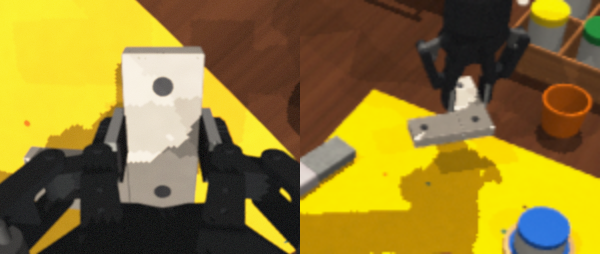

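```bash
python3 - <<'E'
from h import *
d=np.load('w9.npy',allow_pickle=True).item()
g=cv2.cvtColor(d['color'],cv2.COLOR_BGR2GRAY)
print(g[170:192,255].tolist()); print(g[195,215:310].tolist())
a=np.radians(136.73);R=np.array([[np.cos(a),-np.sin(a)],[np.sin(a),np.cos(a)]])
tc=np.array([503.1,297.9])
for z in(70,72.6,75):
    for p in((222.5,186),(303.5,186)): print(z,p,(R.T@(plane(d,*p,z)-tc)).round(1))
for z in(56,58.6,61): print(z,[(R.T@(plane(d,*p,z)-tc)).round(1).tolist() for p in((224,177),(301,177))])
E
```

```text
[221, 220, 220, 221, 220, 218, 201, 165, 145, 142, 142, 144, 154, 189, 224, 231, 234, 232, 233, 233, 234, 233]
[213, 203, 178, 150, 139, 135, 167, 216, 236, 241, 242, 241, 242, 241, 241, 241, 242, 241, 241, 242, 242, 241, 242, 238, 237, 234, 233, 235, 234, 233, 234, 234, 234, 235, 234, 233, 234, 235, 233, 234, 233, 233, 234, 234, 233, 234, 234, 233, 234, 234, 234, 233, 233, 234, 233, 233, 233, 233, 233, 235, 233, 232, 233, 233, 233, 232, 232, 232, 231, 232, 231, 231, 232, 232, 232, 233, 233, 232, 232, 233, 235, 233, 233, 233, 234, 234, 231, 223, 183, 121, 74, 62, 61, 58, 62]
70 (222.5, 186) [41.2 17.9]
70 (303.5, 186) [ 41.1 -19.7]
72.6 (222.5, 186) [41.9 17.6]
72.6 (303.5, 186) [ 41.9 -19.4]
75 (222.5, 186) [42.6 17.2]
75 (303.5, 186) [ 42.6 -19. ]
56 [[41.9, 19.0], [41.8, -20.3]]
58.6 [[42.5, 18.6], [42.5, -19.9]]
61 [[43.2, 18.3], [43.1, -19.6]]
```

The white L is held level, its far edge at row 183, about 43 mm from the grip. Carrying it to the mat.

Emit:
servo_tool(
  gripper=[1,1,1,1,1,1,1,1],
  dp=[
    [0,-0.05,0],
    [0,-0.14,0],
    [0,-0.26,0],
    [0,-0.385,0],
    [0,-0.51,0],
    [0,-0.635,0],
    [0,-0.76,0],
    [0,-0.8845,0],
  ],
  spin=[0,0,0,0,0,0,0,0],
)

```text
t: 25.0
ee_pos: [502.5, 30.6, 232.3]
eef_rot: [[-0.728, 0.685, -0.001], [0.685, 0.728, -0.0], [0.001, -0.001, -1.0]]
force: [1.1, 0.4, -1.5]
grip_width: 35.8
grasp_force: 80.8
```

Emit:
servo_tool(
  gripper=[1,1,1,1,1,1,1,1],
  dp=[
    [0,-0.125,0],
    [0,-0.25,0],
    [0,-0.375,0],
    [0,-0.5,0],
    [0,-0.625,0],
    [0,-0.745,0],
    [0,-0.84,0],
    [-0.001,-0.8845,0],
  ],
  spin=[0,0,0,0,0,0,0,0],
)

```text
t: 25.67
ee_pos: [502.0, -236.3, 232.5]
eef_rot: [[-0.726, 0.687, -0.001], [0.687, 0.726, -0.001], [-0.0, -0.001, -1.0]]
force: [-0.3, -0.4, -1.1]
grip_width: 35.7
grasp_force: 80.8
```

Emit:
servo_tool(
  gripper=[1,1,1,1,1,1,1,1],
  dp=[
    [0,0,-0.03],
    [0,0,-0.07],
    [0,0,-0.11],
    [0,0,-0.14],
    [0,0,-0.165],
    [0,0,-0.17],
    [0,0,-0.17],
    [0,0,-0.17],
  ],
  spin=[0,0,0,0,0,0,0,0],
)

```text
t: 26.33
ee_pos: [503.5, -232.2, 182.2]
eef_rot: [[-0.729, 0.685, 0.0], [0.685, 0.729, -0.0], [-0.0, 0.0, -1.0]]
force: [0.4, -0.7, -1.3]
grip_width: 35.7
grasp_force: 80.8
```

Emit:
servo_tool(
  gripper=[1,1,1,1,1,1,1,1],
  dp=[
    [0,0,-0.005],
    [0,0,-0.01],
    [0,0,-0.015],
    [0,0,-0.015],
    [0,0,-0.015],
    [0,0,-0.015],
    [0,0,-0.015],
    [0,0,-0.015],
  ],
  spin=[0,0,0,0,0,0,0,0],
)

```text
t: 27.0
ee_pos: [503.2, -232.6, 177.7]
eef_rot: [[-0.728, 0.685, 0.0], [0.685, 0.728, -0.0], [-0.0, 0.0, -1.0]]
force: [0.1, 0.4, -1.6]
grip_width: 35.7
grasp_force: 80.9
```

Emit:
servo_tool(
  gripper=[0,0,0,0,0,0,0,0],
  dp=[
    [0,0,0],
    [0,0,0],
    [0,0,0],
    [0,0,0],
    [0,0,0],
    [0,0,0],
    [0,0,0],
    [0,0,0],
  ],
  spin=[0,0,0,0,0,0,0,0],
)

```text
t: 27.67
ee_pos: [503.2, -232.5, 177.6]
eef_rot: [[-0.728, 0.685, -0.0], [0.685, 0.728, 0.0], [0.0, -0.0, -1.0]]
force: [0.1, -0.1, 0.7]
grip_width: 85.1
grasp_force: 0.0
```

Emit:
servo_tool(
  gripper=[0,0,0,0,0,0,0,0],
  dp=[
    [0,0,0.03],
    [0,0,0.1],
    [0,0,0.2],
    [0,0,0.28],
    [0,0,0.3],
    [0,0,0.3],
    [0,0,0.3],
    [0,0,0.3],
  ],
  spin=[0,0,0,0,0,0,0,0],
)

```text
t: 28.33
ee_pos: [502.6, -232.2, 266.2]
eef_rot: [[-0.728, 0.685, -0.002], [0.685, 0.728, 0.001], [0.002, -0.001, -1.0]]
force: [-0.0, 1.0, 0.1]
grip_width: 85.4
grasp_force: 0.0
```

Emit:
servo_tool(
  gripper=[0,0,0,0,0,0,0,0],
  dp=[
    [0.004,0.1,0],
    [0.004,0.22,0],
    [0.004,0.34,0],
    [0.004,0.45,0],
    [0.004,0.55,0],
    [0.004,0.598,0],
    [0.004,0.598,0],
    [0.004,0.598,0],
  ],
  spin=[0.02,0.05,0.09,0.09,0.09,0.09,0.09,0.09],
)

```text
t: 29.0
ee_pos: [503.8, -52.4, 266.1]
eef_rot: [[-0.819, 0.574, -0.003], [0.574, 0.819, 0.0], [0.002, -0.001, -1.0]]
force: [0.2, -0.1, 1.0]
grip_width: 85.3
grasp_force: 0.0
```

Emit:
servo_tool(
  gripper=[0,0,0,0,0,0,0,0],
  dp=[
    [0,0,-0.06],
    [0,0,-0.12],
    [0,0,-0.18],
    [0,0,-0.22],
    [0,0,-0.225],
    [0,0,-0.225],
    [0,0,-0.225],
    [0,0,-0.225],
  ],
  spin=[0,0,0,0,0,0,0,0],
)

```text
t: 29.67
ee_pos: [505.1, -53.5, 201.3]
eef_rot: [[-0.817, 0.576, 0.002], [0.576, 0.817, -0.0], [-0.002, 0.001, -1.0]]
force: [-0.1, -0.3, 0.1]
grip_width: 85.7
grasp_force: 0.0
```

```bash
python3 - <<'E'
from h import *
s=ctrl.get_state();print(s['ee_pos'],np.degrees(np.arctan2(s['eef_rot'][1][1],s['eef_rot'][0][1])))
d=cam('wrist');np.save('w10.npy',d);t=cam('top');np.save('t10.npy',t);e=cam('scene');np.save('s10.npy',e)
B=(400,580,-350,-170)
for q in(t,e):
  for nm,lo,sd in(('wide',110,1),('wide',110,0),('narrow',165,0),('n2',190,0)):
    for c,y,r,A in lmeas(q,'white',z=18,box=B,rng=[((0,0,lo),(180,75,255))],sides=sd): print(q['name'],nm,lo,sd,c.round(1),round(y,1),r.round(1))
a=np.radians(-35.2);R=np.array([[np.cos(a),-np.sin(a)],[np.sin(a),np.cos(a)]])
for m in MODEL: print(m,proj(d,[*(R@m+[515.6,-23.2]),14]).round(0))
cv2.imwrite('pics/w10.png',np.hstack([cv2.resize(d['color'],(400,300)),cv2.resize(t['color'][170:290,290:450],(400,300))]))
E
```

```text
[505.07178735 -53.53933454 201.27977724] 54.811023169772554
scene wide 110 1 [ 487.8 -260. ] 136.5 [1.7 1.1 0.5 1.1 0.8 1.2]
scene wide 110 0 [ 489.6 -260.7] 136.6 [2.3 1.2 1.3 1.1 1.4 2.3]
n 4 [[462.0, -215.0], [501.0, -255.0], [522.0, -250.0], [509.0, -211.0]]
n 3 [[462.0, -216.0], [521.0, -250.0], [508.0, -211.0]]
[-50. -50.] [225. 140.]
[ 50. -50.] [232. 296.]
[ 50. -12.] [290. 296.]
[-12. -12.] [294. 207.]
[-12.  50.] [395. 206.]
[-50.  50.] [402. 144.]
```

View pics/w10.png

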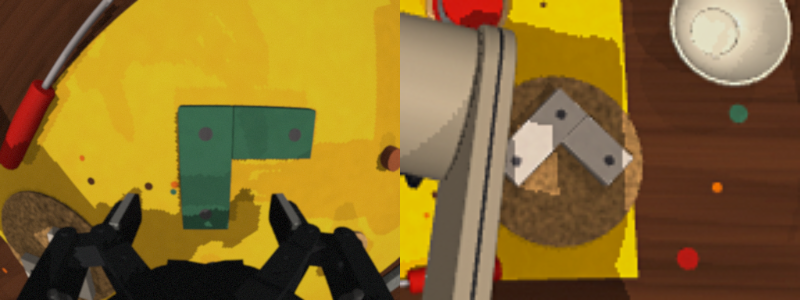

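White lies at (487.8,-260.0), within 1 mm of the mat's centre. In the wrist view the green leg is between the open pads, its open quarter free for the right finger. Gripping green.

Emit:
servo_tool(
  gripper=[0,0,0,0,0,0,0,0],
  dp=[
    [0,0,-0.03],
    [0,0,-0.06],
    [0,0,-0.08],
    [0,0,-0.09],
    [0,0,-0.09],
    [0,0,-0.09],
    [0,0,-0.09],
    [0,0,-0.09],
  ],
  spin=[0,0,0,0,0,0,0,0],
)

```text
t: 30.48
ee_pos: [504.6, -53.2, 173.4]
eef_rot: [[-0.817, 0.576, 0.001], [0.576, 0.817, -0.0], [-0.001, 0.0, -1.0]]
force: [-0.1, 1.3, -0.0]
grip_width: 85.5
grasp_force: 0.0
```

Emit:
servo_tool(
  gripper=[1,1,1,1,1,1,1,1],
  dp=[
    [0,0,0],
    [0,0,0],
    [0,0,0],
    [0,0,0],
    [0,0,0],
    [0,0,0],
    [0,0,0],
    [0,0,0],
  ],
  spin=[0,0,0,0,0,0,0,0],
  newtons=80,
)

```text
t: 31.15
ee_pos: [504.8, -53.2, 173.7]
eef_rot: [[-0.817, 0.576, 0.001], [0.576, 0.817, -0.0], [-0.001, 0.0, -1.0]]
force: [-0.2, 0.4, 5.4]
grip_width: 36.1
grasp_force: 81.0
```

Emit:
servo_tool(
  gripper=[1,1,1,1,1,1,1,1],
  dp=[
    [0,0,0.02],
    [0,0,0.05],
    [0,0,0.1],
    [0,0,0.15],
    [0,0,0.2],
    [0,0,0.2],
    [0,0,0.2],
    [0,0,0.2],
  ],
  spin=[0,0,0,0,0,0,0,0],
)

```text
t: 31.82
ee_pos: [504.0, -53.0, 232.4]
eef_rot: [[-0.817, 0.576, -0.001], [0.576, 0.817, 0.0], [0.001, -0.0, -1.0]]
force: [-0.9, 0.7, -2.1]
grip_width: 35.9
grasp_force: 80.2
```

```bash
python3 - <<'E'
from h import *
s=ctrl.get_state();print(s['ee_pos'],s['force'],s['grip_width'],np.degrees(np.arctan2(s['eef_rot'][1][1],s['eef_rot'][0][1])))
d=cam('wrist');np.save('w11.npy',d);e=cam('scene');np.save('s11.npy',e)
print(proj(d,[*s['ee_pos'][:2],70]))
g=d['color'][:,:,2].astype(int)-d['color'][:,:,1]
for u in(245,255,265,275):print(u,g[110:200,u].tolist())
cv2.imwrite('pics/w11.png',np.hstack([cv2.resize(d['color'],(400,300)),cv2.resize(e['color'][110:260,150:350],(400,300))]))
E
```

```text
[503.98695898 -53.03692091 232.43180558] [-0.85475869  0.66551811 -2.08797341] 35.87974601128458 54.83407038852204
[260.95432353 262.74460855]
245 [42, 41, 41, 41, 40, 39, 41, 39, 40, 39, 39, 39, 39, 41, 39, 37, 40, 38, 39, 39, 40, 38, 42, 41, 39, 42, 41, 41, 40, 39, 43, 39, 16, -12, -28, -35, -41, -45, -48, -49, -50, -48, -47, -49, -49, -47, -49, -49, -49, -48, -49, -48, -49, -46, -50, -49, -48, -51, -49, -47, -48, -49, -49, -52, -51, -52, -51, -52, -53, -51, -50, -49, -52, -51, -51, -52, -49, -51, -50, -48, -50, -51, -50, -50, -51, -49, -49, -51, -49, -50]
255 [38, 39, 42, 40, 42, 43, 40, 40, 41, 40, 40, 40, 41, 40, 40, 41, 39, 40, 38, 37, 39, 40, 39, 39, 38, 39, 40, 38, 38, 40, 42, 38, 22, -4, -27, -35, -38, -48, -47, -47, -48, -48, -48, -47, -49, -49, -46, -48, -49, -48, -47, -49, -48, -48, -48, -50, -49, -48, -45, -48, -47, -48, -49, -48, -47, -50, -49, -46, -43, -28, -11, -2, 1, 2, 4, 1, 4, 0, 1, 2, 3, 5, 2, -1, -9, -25, -39, -50, -49, -52]
265 [39, 39, 39, 41, 40, 40, 40, 42, 40, 39, 40, 38, 39, 38, 38, 38, 38, 37, 38, 39, 40, 40, 38, 38, 38, 37, 37, 37, 38, 38, 42, 40, 19, -4, -25, -34, -41, -43, -46, -48, -49, -48, -46, -47, -46, -49, -49, -48, -48, -46, -48, -47, -48, -49, -48, -47, -49, -47, -49, -46, -48, -45, -49, -47, -47, -48, -39, -15, 1, 3, 3, 3, 3, 4, 2, 2, 6, 5, 3, 2, 3, 3, 5, 4, 5, 5, 2, -12, -34, -46]
275 [37, 34, 35, 38, 38, 39, 37, 36, 37, 38, 38, 38, 38, 36, 35, 37, 38, 38, 37, 36, 34, 29, 28, 26, 27, 27, 26, 27, 28, 27, 28, 31, 14, -9, -26, -31, -40, -44, -46, -46, -46, -45, -46, -47, -47, -47, -47, -47, -48, -49, -49, -46, -49, -46, -48, -48, -49, -49, -48, -49, -45, -48, -46, -47, -48, -48, -49, -47, -47, -48, -48, -47, -48, -47, -46, -47, -46, -44, -44, -45, -46, -48, -46, -45, -46, -49, -47, -45, -46, -47]
```

View pics/w11.png

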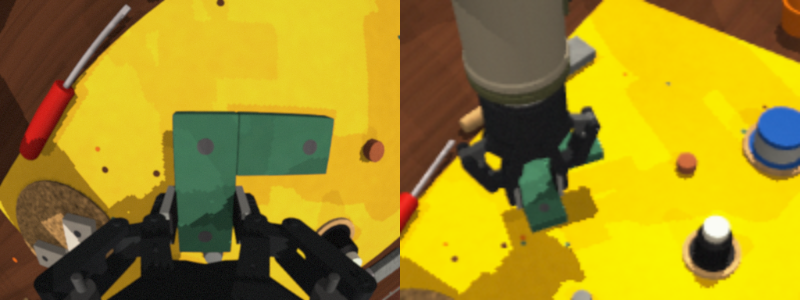

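```bash
python3 - <<'E'
from h import *
d=np.load('w11.npy',allow_pickle=True).item()
a=np.radians(-35.17);R=np.array([[np.cos(a),-np.sin(a)],[np.sin(a),np.cos(a)]]);tc=np.array([504.0,-53.04])
f=lambda p,z:(R.T@(plane(d,*p,z)-tc)).round(1)
print('heel bot',f((260,142.7),58.7),'top?',f((260,146),72.7),f((260,142.7),72.7))
g=d['color'].astype(int); q=g[:,:,2]-g[:,:,1]
for u in(335,350,365,380):
    col=q[195:240,u]; k=np.argmax(col>-5); print('inner',u,195+k,f((u,195+k-.5),72.7))
for u in(235,245,250):
    col=q[300:335,u]; print(u,col.tolist()); 
for v in(320,322): print('end',v,f((250,v),72.7))
for v in(180,210,225): 
    r=np.where(q[v,200:330]<-20)[0]+200; print('row',v,r.min(),r.max(),f((r.min()-.5,v),72.7),f((r.max()+.5,v),72.7))
w=np.load('w9.npy',allow_pickle=True).item()
a=np.radians(136.73);R=np.array([[np.cos(a),-np.sin(a)],[np.sin(a),np.cos(a)]]);tc=np.array([503.1,297.9]);d=w
print('white end top',f((260,182.8),72.6),'bot',f((260,176.7),58.6))
E
```

```text
heel bot [-59.6  -0.4] top? [-60.   -0.3] [-61.5  -0.3]
inner 335 224 [-23.   35.9]
inner 350 224 [-22.8  43.5]
inner 365 224 [-22.6  51.5]
inner 380 223 [-23.   59.6]
235 [-29, -32, -28, -30, -31, -25, -29, -27, -27, -31, -31, -29, -30, -28, -30, -31, -30, -29, -31, -30, -31, -14, 21, 42, 42, 44, 48, 51, 51, 51, 50, 56, 44, 25, 8]
245 [-29, -29, -25, -26, -30, -26, -30, -30, -29, -29, -30, -27, -31, -33, -30, -30, -32, -30, -30, -32, -32, -17, 14, 37, 37, 35, 37, 41, 43, 48, 48, 50, 52, 52, 38]
250 [-30, -31, -28, -30, -28, -29, -31, -31, -27, -31, -32, -30, -31, -30, -30, -33, -33, -29, -29, -34, -31, -19, 12, 33, 39, 36, 35, 34, 36, 40, 47, 46, 49, 51, 54]
end 320 [37.3 -6.4]
end 322 [38.9 -6.4]
row 180 222 329 [-44.6 -17.8] [-44.7  31.5]
row 210 223 329 [-30.1 -17.9] [-30.   32.6]
row 225 224 300 [-22.4 -17.8] [-22.4  18.9]
white end top [43.4  0.5] bot [42.6  0.6]
```

Green is held level, with its origin 10.4 mm along the leg from the grip. Carrying it over the mat and turning it back by 8.1° so that it is exactly antiparallel to the white one.

Emit:
servo_tool(
  gripper=[1,1,1,1,1,1,1,1],
  dp=[
    [-0.008,-0.06,0],
    [-0.022,-0.17,0],
    [-0.037,-0.29,0],
    [-0.054,-0.41,0],
    [-0.07,-0.53,0],
    [-0.085,-0.65,0],
    [-0.097,-0.74,0],
    [-0.103,-0.788,0],
  ],
  spin=[-0.01,-0.03,-0.05,-0.07,-0.085,-0.09,-0.09,-0.09],
)

```text
t: 32.58
ee_pos: [472.4, -292.4, 232.1]
eef_rot: [[-0.727, 0.687, -0.001], [0.687, 0.727, -0.0], [0.001, -0.001, -1.0]]
force: [-0.2, -0.0, -1.9]
grip_width: 36.1
grasp_force: 80.3
```

Emit:
servo_tool(
  gripper=[1,1,1,1,1,1,1,1],
  dp=[
    [0,0,-0.03],
    [0,0,-0.06],
    [0,0,-0.09],
    [0,0,-0.11],
    [0,0,-0.12],
    [0,0,-0.12],
    [0,0,-0.12],
    [0,0,-0.12],
  ],
  spin=[0,0,0,0,0,0,0,0],
)

```text
t: 33.25
ee_pos: [473.9, -289.3, 197.6]
eef_rot: [[-0.729, 0.685, 0.001], [0.685, 0.729, -0.0], [-0.001, 0.0, -1.0]]
force: [-0.5, 0.8, -1.1]
grip_width: 35.5
grasp_force: 80.4
```

```bash
python3 - <<'E'
from h import *
s=ctrl.get_state();print(s['ee_pos'],s['force'],s['grip_width'],np.degrees(np.arctan2(s['eef_rot'][1][1],s['eef_rot'][0][1])))
d=cam('wrist');np.save('w12.npy',d);e=cam('scene');np.save('s12.npy',e)
cv2.imwrite('pics/w12.png',np.hstack([cv2.resize(d['color'],(400,300)),cv2.resize(e['color'][230:350,70:230],(400,300))]))
E
```

```text
[ 473.88880869 -289.28650264  197.56764399] [-0.49943109  0.82969132 -1.07726587] 35.47963436163111 46.77098618164329
```

View pics/w12.png

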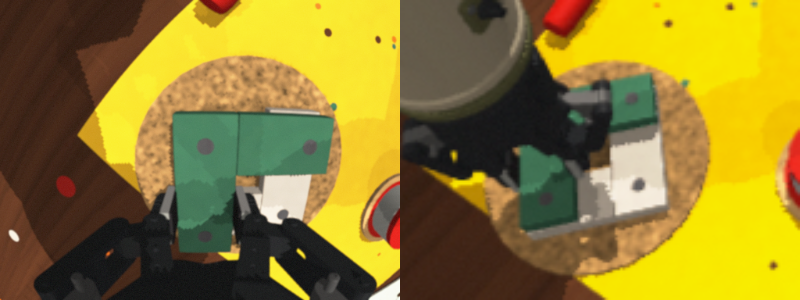

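Both views show green just above white: the ring closed, edges parallel, the inner finger above the hole. Lowering the last 5.5 mm.

Emit:
servo_tool(
  gripper=[1,1,1,1,1,1,1,1],
  dp=[
    [0,0,-0.005],
    [0,0,-0.01],
    [0,0,-0.014],
    [0,0,-0.017],
    [0,0,-0.018],
    [0,0,-0.018],
    [0,0,-0.018],
    [0,0,-0.018],
  ],
  spin=[0,0,0,0,0,0,0,0],
)

```text
t: 34.02
ee_pos: [473.4, -289.6, 191.7]
eef_rot: [[-0.728, 0.685, -0.0], [0.685, 0.728, 0.0], [0.0, -0.0, -1.0]]
force: [-0.7, 0.3, -0.6]
grip_width: 35.6
grasp_force: 80.5
```

```bash
python3 - <<'E'
from h import *
e=cam('scene');np.save('s13.npy',e)
up=cv2.resize(e['color'][225:345,70:230],None,fx=5,fy=5,interpolation=cv2.INTER_CUBIC);cv2.imwrite('pics/s13.png',up)
E
```

```text
(no output)
```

View pics/s13.png

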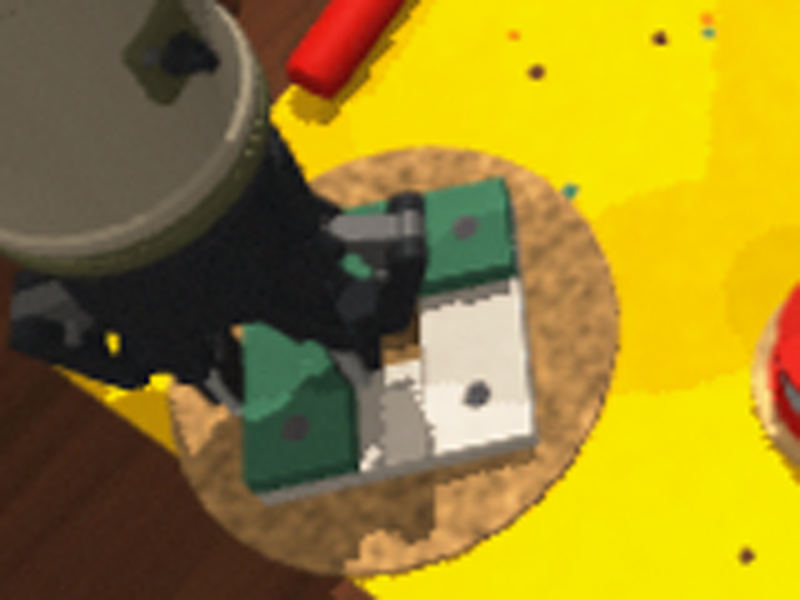

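Green rests on or just above white, with the outer edges flush within about 1 mm. Settling slightly, releasing and backing off.

Emit:
servo_tool(
  gripper=[1,1,1,0,0,0,0,0],
  dp=[
    [0,0,-0.002],
    [0,0,-0.002],
    [0,0,-0.002],
    [0,0,-0.002],
    [0,0,-0.002],
    [0,0,-0.002],
    [0,0,-0.002],
    [0,0,-0.002],
  ],
  spin=[0,0,0,0,0,0,0,0],
)

```text
t: 34.73
ee_pos: [473.5, -289.6, 191.1]
eef_rot: [[-0.728, 0.685, 0.0], [0.685, 0.728, -0.0], [-0.0, -0.0, -1.0]]
force: [-0.3, -0.8, 0.9]
grip_width: 85.6
grasp_force: 0.0
```

Emit:
servo_tool(
  gripper=[0,0,0,0,0,0,0,0],
  dp=[
    [0,0,0],
    [0,0,0],
    [0,0,0.02],
    [0,0,0.08],
    [0,0,0.18],
    [0,0,0.3],
    [0,0,0.4],
    [0,0,0.4],
  ],
  spin=[0,0,0,0,0,0,0,0],
)

```text
t: 35.4
ee_pos: [475.5, -291.0, 319.6]
eef_rot: [[-0.728, 0.685, 0.01], [0.685, 0.728, -0.007], [-0.012, 0.001, -1.0]]
force: [0.9, 0.3, 2.0]
grip_width: 85.2
grasp_force: 0.0
```

Emit:
servo_tool(
  gripper=[0,0,0,0,0,0,0,0],
  dp=[
    [-0.2,0.9,0.2],
    [-0.2,0.9,0.2],
    [-0.2,0.9,0.2],
    [-0.2,0.9,0.2],
    [-0.2,0.9,0.2],
    [-0.2,0.9,0.2],
    [-0.2,0.9,0.2],
    [-0.2,0.9,0.2],
  ],
  spin=[0,0,0,0,0,0,0,0],
)

```text
t: 36.07
ee_pos: [412.7, -15.3, 373.2]
eef_rot: [[-0.731, 0.682, 0.003], [0.682, 0.731, 0.002], [-0.001, 0.003, -1.0]]
force: [0.1, 0.1, 0.0]
grip_width: 85.4
grasp_force: 0.0
```

Emit:
servo_tool(
  gripper=[0,0,0,0,0,0,0,0],
  dp=[
    [0,0.8,0],
    [0,0.8,0],
    [0,0.8,0],
    [0,0.8,0],
    [0,0.8,0],
    [0,0.8,0],
    [0,0.8,0],
    [0,0.8,0],
  ],
  spin=[0,0,0,0,0,0,0,0],
)

```text
t: 36.73
ee_pos: [413.3, 221.7, 371.0]
eef_rot: [[-0.731, 0.683, -0.0], [0.683, 0.731, -0.0], [-0.0, -0.0, -1.0]]
force: [0.2, -0.2, -0.1]
grip_width: 85.7
grasp_force: 0.0
```

```bash
python3 - <<'E'
from h import *
t=cam('top');e=cam('scene');np.save('t14.npy',t);np.save('s14.npy',e)
B=(400,580,-350,-170)
for q in(t,e):
  for sd in(0,1):
    for c,y,r,A in lmeas(q,'green',z=32,box=B,sides=sd,amin=200): print(q['name'],sd,c.round(1),round(y,1),r.round(1))
  for col,z in(('white',56),('blue',40),('red',40)):
   for c in blobs(q,col,40):
    P,a=circ(q,c,z)
    if 600<P[0]<720 and abs(P[1])<230: print(q['name'],col,P.round(1),a.round(1))
b=lambda q,v,u,h,w:cv2.resize(q['color'][v:v+h,u:u+w],(400,300))
cv2.imwrite('pics/f14.png',np.vstack([np.hstack([b(t,120,140,150,200),b(t,150,290,120,160)]),np.hstack([b(e,225,70,120,160),b(e,140,200,150,200)])]))
E
```

```text
top 0 [ 489.1 -259.8] -43.7 [0.6 0.4 0.  0.5 0.9 0.3]
top 1 [ 488.8 -261.3] -43.8 [2.7 2.  1.3 1.9 1.  1.4]
top white [674.  18.] [25.2 27.2]
top blue [664.  183.5] [64.8 71.8]
top red [ 636.2 -164.1] [65.6 69.8]
scene 0 [ 492.3 -261.5] -43.5 [1.6 0.7 0.3 0.8 1.6 1.8]
scene 1 [ 488.1 -260. ] -43.5 [3.4 2.6 1.8 2.4 1.3 2.7]
scene white [ 623.8 -149.6] [ 78.2 134.5]
scene white [ 607.9 -122.1] [16.6 17.1]
scene white [675.8  16. ] [25.9 31.7]
scene white [680.6 146.9] [44.6 50.2]
scene blue [674.6 173.5] [63.6 91. ]
scene red [ 648.2 -175.4] [64.7 75. ]
```

View pics/f14.png

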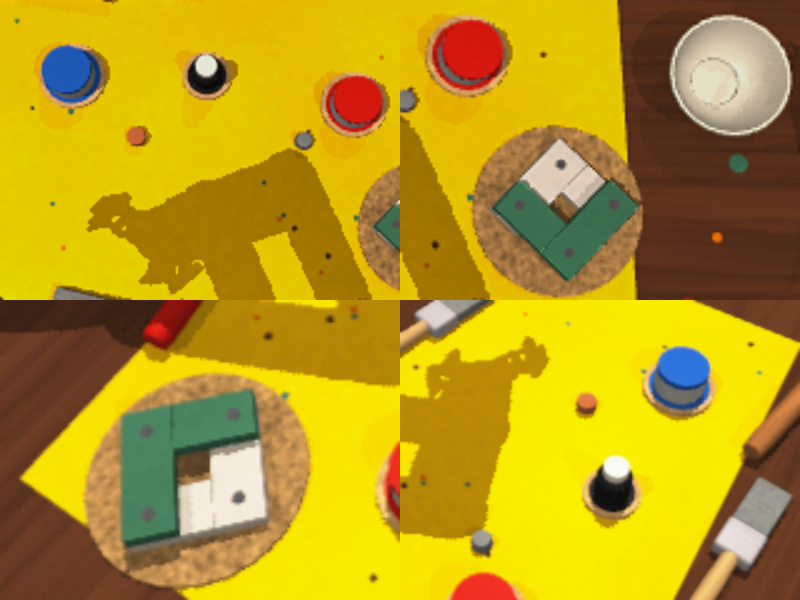

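All three containers stand upright on their coasters. The green centre, at about (488.7,-260), lies within about 1 mm of the white one and is square to it. Handing in.

```bash
python3 -c "
from workcell import ctrl
s=ctrl.get_state();print(s['t'],max(abs(s['qvel'])));print(ctrl.close_job())"
```

```text
36.8333 0.02144242129955696
the job is handed in; nothing more can be done
None
```

The job is handed in at 36.8 s: both tins and the ink bottle stand upright on their coasters, and the two L weights form a closed ring on the cork mat, each centred to about 1–2 mm by the cameras; the tins were set on their measured coaster centres and then checked by eye only.

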